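# Load the swing tray of a block reader

### The arm

A 6-joint arm with a two-finger parallel gripper is mounted at the origin on a cart in front of the work surface, level with it; the furniture and walls round the work are solid. World frame = base frame: x ahead of the robot, y to its left, z up, the work surface at z = 0. Lengths are in m, angles in rad, forces in N, time in s.
With the tool pointing down it reaches from about 0.375 to 0.975 m from the base axis. Payload 3.8 kg.
Tool frame: the origin (TCP) lies midway between the tips of the shut fingers; the grasp point (between the pads) lies 19 mm behind it; z points along the fingers, y is the line along which they close (so a half turn about z gives the same grasp; the last joint's range is limited). The gripper opens to 88 mm and grips with 3 to 60 N. Pads are 18 mm wide; open, the fingers measure 123 mm over their backs; the gripper's body (75 mm by 187 mm) begins 45 mm behind the grasp point.
Start: joints at [-1.147, 0.264, 1.604, -0, 1.274, -0.037], TCP at [0.3, -0.605, 0.239] pointing down, gripper open.
Joint ranges: [-2.63, 2.63], [-0.94, 2.18], [0.31, 2.57], [-1.31, 4.45], [0, 2.66], [-2.55, 2.55]. Speed limits (rad/s): [2.57, 2.57, 3.14, 3.14, 3.14, 3.14].

### API

Orientations are given as a 3x3 rotation matrix whose columns are the frame's x, y, z axes.
In Python, from bench import monitor, read_camera, camera_params, robot gives the robot as it stands.
- The arm moves only by the tool servo_tool, never from a script. Its argument "rows" is a list of rows, each an object with "turn": the turn, a rotation vector about the tool's x, y, z scaled (see below), a list of three; "delta_pos": the shift along the tool's x, y, z scaled (see below), a list of three; "hand": the closure, from 0 (fully open) to 1 (shut). In form: [{"turn": [rx, ry, rz], "delta_pos": [dx, dy, dz], "hand": hand}, ...]. A call has 1 to 8 rows; each row shifts and turns the commanded pose from where the row before left it, along the tool's axes as they then stand; what a row does not reach is not made up. The controller multiplies each number of a shift by 0.02 m and each number of a turn by 8 degrees. A row lasts 1/8 s, in which the tool goes at most 62.5 mm and 10.7 degrees, less where a joint would pass 70% of its speed; a pose out of reach is approached as far as the arm can. A call with a number of a shift or a turn outside -1 to 1 is refused whole. A call with a gripper value outside its range is refused whole. The fingers move at their own pace and stop on an object; "force" is the grip in N (left out, the last holds). Time passes only in rows, so rows that do not move let the fingers close. It gives the time, the measured TCP pose, the force, the opening and the grip force at its end, in the units of the state.
- monitor.get_state(): the state, without advancing time (a new reading comes with each control period).
- read_camera(name): name is "scene" or "top" or "wrist"; returns (picture, depth): 480x640x3 uint8, red, green, blue; 480x640 float32, m along the optical axis (not along the pixel's ray), 0 where there is no reading.
- camera_params(name): a dict with "intrinsics" (3x3 intrinsics, pixels), "world_to_cam" (4x4, takes a point from world to camera coordinates); the wrist camera has in their place "mount" (4x4, takes a point from camera to tool coordinates, whose origin is the TCP and whose axes are the flange's). Camera axes: x right, y up, looking along -z (the intrinsics and any distortion apply to the point x, -y, -z); pixel columns grow to the right and rows downward; lengths in m; the calibration is good to about 2 mm. The wrist camera is an equidistant fisheye: a pixel r from the principal point sees the ray r / f radians off the axis. A picture is of the moment at which its call begins: read the wrist's pose just before it. camera_params takes no time and is no camera call.
- robot.job_done(): hands the job in; it is judged then, once.
The state is a dict: "t": time; "joint_pos": joint angles; "joint_velocities": joint speeds; "tau": joint torques, N m; "position": TCP position; "tcp_rot": TCP orientation; "ft_force": force on the tool from outside, world axes, zero at the start; "moment": the same for the moment, N m; "finger_gap": finger opening in m; "grip_force": force on a finger pad.
Only numpy, scipy, OpenCV 4.12 (cv2) and the standard library are available. Lean on these libraries where they do the work, as an engineer would, in place of code of your own. Each camera call takes 0.05 s, during which the arm holds its last target. There are 200 camera calls.

### The job

Reload the block reader. Push its flat tray round the pivot post out to the loading stop, slide the finished block left in its lane out through the mouth and stand it in the white return tray, then slide the new blocks in from the mouth one at a time: the reference block (round disc on top) first, right up to the end wall, then every new sample block (twin vial caps), closed up behind it without gaps. Then push the tray back round the post until it lies home against both bumpers, keeping it flat on its base with its notch fully on the post; leave the cup, timer and bottle alone.

Things in the scene. Friction and masses are not known exactly. Their poses are not given: they have to be found in the camera images.
- reader: Block reader, fixed. Origin: axis of its steel pivot post, at worktop height; at yaw 0 x points away from the robot, y left. Base plate: top 9 mm above the worktop, x -155 to 115, y -255 to 45 mm. Post 16 mm thick, its 28 mm head 24 mm above the worktop. White reading head with four windows: x 52 to 118, y -237 to -25 mm, 75 mm high.
- home_bumper (a point): Tip of the rubber bumper nearer the mouth, on the reading head (reader x 41, y -215 mm, 18 mm above the worktop); a twin sits at y -50 mm. Home: the tray's yaw equals the reader's and its far side face touches both.
- loading_stop (a point): Rubber stop on the base plate, 17 mm thick, top 23 mm above the worktop (the point is on its axis, 16 mm up). The swung-out tray's near side rests on it: tray yaw then about 0.55 rad less than the reader's (clockwise from above, mouth end towards the robot).
- tray: Loose flat metal swing tray, 0.5 to 0.7 kg, on the base plate. Origin: where the post's axis belongs in its U notch (19 mm wide, open to tray +y), at its underside, 9 mm above the worktop. Lane along -y. 82 mm wide (x -41 to 41), side faces 17.5 mm high, ends at y -300 mm. Starts 0.03 to 0.18 rad open; it slides when its side is pushed (2 to 10 N near the mouth).
- lane_end (a point): Foot of the lane's end wall (tray y -34 mm, on the tray floor, 6 mm above its underside). From here to y -234 mm the lane is 74 mm wide between rails; lips 8.5 to 11.5 mm above the floor (turned up to 13.5 mm at the mouth) overhang the block feet, with a 58 mm wide open slot between them, so blocks enter only by the mouth. Four places of 50 mm, centres at y -59, -109, -159, -209 mm.
- tray_mouth (a point): Middle of the open apron before the lane (tray y -270 mm, on the floor, 6 mm above the underside): a block set down here, its 70 mm across the lane, can slide in under the lips. Apron y -234 to -300 mm; its guides splay from 37 to 45 mm either side inside (49 mm outside), 11 mm above the floor.
- reference_centre (a point): Reference block, one only: a flat round steel disc (37 mm wide, 4 mm high) on top. Foot 50 (block x) x 70 (y) x 6 mm; on it a metal body 48 (x) x 44 mm (y) up to 50 mm above the underside, to be gripped across the 44 mm. 0.06 to 0.13 kg; a half turn makes no difference. The point is on its upright axis, 25 mm above its underside.
- finished_centre (a point): The sample block of the last run, which starts in the lane (tray y -60 to -140 mm); otherwise like the other sample blocks. Foot 50 (block x) x 70 (y) x 6 mm; on it a metal body 48 (x) x 44 mm (y) up to 50 mm above the underside, to be gripped across the 44 mm. 0.06 to 0.13 kg; a half turn makes no difference. The point is on its upright axis, 25 mm above its underside.
- return_tray: Shallow white open tray, fixed: 92 (its x) x 132 (its y) x 18 mm, walls 3 mm, floor 3 mm above the worktop; origin at the centre of its underside. It holds one block, 70 mm side along the tray's y.
- sample_a_centre (a point): Sample block (may be absent; all alike): two white vial caps (17 mm wide, 15 mm high) on top. Foot 50 (block x) x 70 (y) x 6 mm; on it a metal body 48 (x) x 44 mm (y) up to 50 mm above the underside, to be gripped across the 44 mm. 0.06 to 0.13 kg; a half turn makes no difference. The point is on its upright axis, 25 mm above its underside.
- sample_b_centre (a point): Sample block (may be absent; all alike): two white vial caps (17 mm wide, 15 mm high) on top. Foot 50 (block x) x 70 (y) x 6 mm; on it a metal body 48 (x) x 44 mm (y) up to 50 mm above the underside, to be gripped across the 44 mm. 0.06 to 0.13 kg; a half turn makes no difference. The point is on its upright axis, 25 mm above its underside.
- sample_c_centre (a point): Sample block (may be absent; all alike): two white vial caps (17 mm wide, 15 mm high) on top. Foot 50 (block x) x 70 (y) x 6 mm; on it a metal body 48 (x) x 44 mm (y) up to 50 mm above the underside, to be gripped across the 44 mm. 0.06 to 0.13 kg; a half turn makes no difference. The point is on its upright axis, 25 mm above its underside.
- white_cup: Bystander: white specimen cup with lid, 54 mm wide, 78 mm high; origin at the centre of its underside.
- timer: Bystander: small white lab timer, 62 x 62 x 16 mm, lying flat; origin at the centre of its underside.
- diluent: Bystander: white bottle with blue cap, 60 mm wide, 126 mm high; origin at the centre of its underside.

How it is judged:
By the outcome, as a careful person would: the job done as asked, in the order asked, and still so for the second after the job is handed in, with the robot touching nothing.
Of sample_a, sample_b, sample_c only 2 to 3 are there at a start; the rules pass over those that are not, and their reading is None.
At some moment in a run one of reference, sample_a, sample_b, sample_c, finished may be knocked a few centimetres aside while the robot is not near it.
It also fails if it takes over 210 s, if anything falls off the work surface, if the arm or the gripper's body presses on something with over 40 N, if the wrist force passes 120 N, or if a joint passes its speed limit or range.

## Working session

There is one attempt and no reset: what is moved stays moved. The work goes in short steps, Python scripts to look and compute and a tool call to move; the robot and the scene stay as the last step left them, time stands still between calls to the robot, and variables do not carry over. Pictures are saved under pics/ and viewed, at most 14 in all, crops included, and the job is handed in when it is done.

Besides the shell and the picture viewer there is one more tool, called after "Request:" by a JSON object that holds its "api" and its "payload", one argument or row to a line. servo_tool: Moves the arm, as the interface text tells. Shifts and turns lie within -1 to 1; 1 stands for 0.02 m of shift or 8 degrees of turn. Its arguments: {"type":"object","properties":{"rows":{"type":"array","items":{"type":"object","properties":{"turn":{"type":"array","items":{"type":"number","minimum":-1,"maximum":1}},"delta_pos":{"type":"array","items":{"type":"number","minimum":-1,"maximum":1}},"hand":{"type":"number"}}}},"force":{"type":"number"}},"required":["rows"]}

```bash
ls; mkdir -p pics
python3 - <<'E'
from bench import monitor, read_camera, camera_params
import cv2,numpy as np
np.set_printoptions(precision=4,suppress=True)
s=monitor.get_state();print(s['t'],s['position'],s['tcp_rot'],s['finger_gap'])
for n in('scene','top'):
    p,d=read_camera(n);cv2.imwrite(f'pics/{n}0.png',p[:,:,::-1]);np.save(f'{n}0.npy',d);print(n,camera_params(n))
print(camera_params('wrist'))
E
```

```text
pics
0.0 [ 0.2999 -0.6039  0.2374] [[ 0.8957  0.4447 -0.0009]
 [ 0.4447 -0.8957  0.002 ]
 [ 0.0001 -0.0022 -1.    ]] 0.08781678253208147
scene {'intrinsics': array([[442.8502,   0.    , 320.6525],
       [  0.    , 442.8502, 245.6598],
       [  0.    ,   0.    ,   1.    ]]), 'world_to_cam': array([[-0.6995, -0.7146, -0.0047,  0.4436],
       [ 0.446 , -0.4417,  0.7785, -0.3112],
       [-0.5584,  0.5424,  0.6277, -0.7678],
       [ 0.    ,  0.    ,  0.    ,  1.    ]])}
top {'intrinsics': array([[440.5873,   0.    , 314.3287],
       [  0.    , 440.5873, 242.039 ],
       [  0.    ,   0.    ,   1.    ]]), 'world_to_cam': array([[ 0.0173, -0.9998,  0.002 ,  0.0171],
       [ 0.9754,  0.0173,  0.2198, -0.6163],
       [-0.2198, -0.0019,  0.9755, -1.1292],
       [ 0.    ,  0.    ,  0.    ,  1.    ]])}
{'intrinsics': array([[371.6483,   0.    , 322.8917],
       [  0.    , 371.6483, 239.0452],
       [  0.    ,   0.    ,   1.    ]]), 'mount': array([[ 0.0009,  0.961 ,  0.2767,  0.0723],
       [ 1.    , -0.0007, -0.0007, -0.0002],
       [-0.0005,  0.2767, -0.961 , -0.1474],
       [ 0.    ,  0.    ,  0.    ,  1.    ]])}
```

View pics/top0.png

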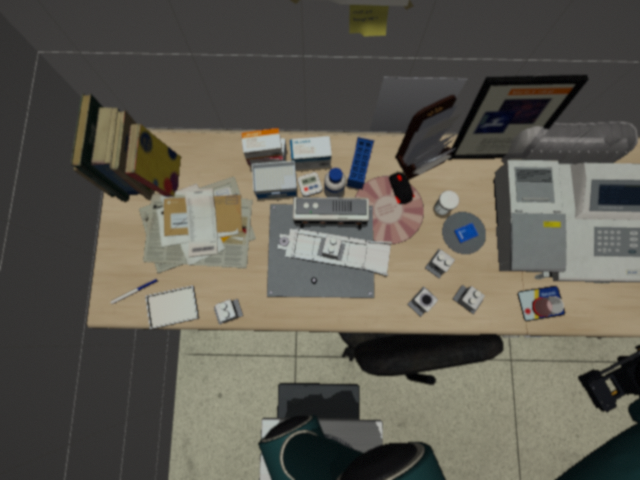

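View pics/scene0.png

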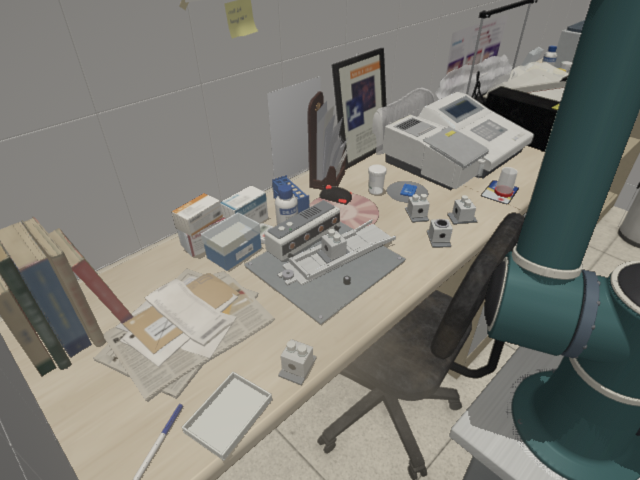

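The top view shows the return tray at (173,307), post at (284,240), finished block at (331,246) and stop at (313,281). The reference is at (423,300), with samples at (228,311), (439,262) and (468,297). The cup, timer and bottle are clear of the work. The scene view agrees.

```bash
cat > h.py <<'E'
import numpy as np, cv2
from bench import monitor, read_camera, camera_params
np.set_printoptions(precision=4,suppress=True)
def ray(n,uv,st=None):
    c=camera_params(n);K=c['intrinsics'];uv=np.atleast_2d(uv).astype(float)
    a=(uv-K[:2,2])/[K[0,0],K[1,1]]
    if n=='wrist':
        r=np.linalg.norm(a,axis=1);s=np.sinc(r/np.pi)
        d=np.c_[a[:,0]*s,-a[:,1]*s,-np.cos(r)]
        M=np.eye(4);M[:3,:3]=st['tcp_rot'];M[:3,3]=st['position'];T=M@c['mount']
    else:
        d=np.c_[a[:,0],-a[:,1],-np.ones(len(a))];T=np.linalg.inv(c['world_to_cam'])
    return T[:3,3],d@T[:3,:3].T,d
def plane(n,uv,z,st=None):
    o,w,_=ray(n,uv,st);return o+w*((z-o[2])/w[:,2])[:,None]
def cloud(n,D,st=None):
    v,u=np.mgrid[:480,:640];o,w,d=ray(n,np.c_[u.ravel(),v.ravel()],st)
    P=o+w*(D.ravel()/-d[:,2])[:,None];P[D.ravel()==0]=np.nan
    return P.reshape(480,640,3)
def rect(p):
    (c,s,a)=cv2.minAreaRect((p[:,:2]*1000).astype(np.float32));return np.round(c,1),np.round(s,1),round(a,1)
E
python3 - <<'E'
from h import *
D=np.load('top0.npy');P=cloud('top',D);I=cv2.imread('pics/top0.png')
for u,v in [(331,246),(228,311),(439,262),(423,300),(468,297)]:
    W=P[v-16:v+17,u-16:u+17].reshape(-1,3);z=W[:,2]
    zt=0.065 if u==331 else 0.05
    q=W[(abs(z-zt)<.01)];q2=W[(z>zt-.045+(.02 if u==331 else 0))&(z<zt+.03)]
    print('blk',u,v,len(q),np.nanmax(z),np.nanmedian(q,0),rect(q),rect(q2))
for n,u,v,z in [('post',284,240,.024),('stop',313,281,.023),('cup',446,200,.078),('bottle',336,174,.126),('timer',311,183,.016)]:
    print(n,plane('top',(u,v),z)[0],P[v,u])
# plate by z & color
g=I.astype(int);m=(P[...,2]>.004)&(P[...,2]<.014)&(np.ptp(g,2)<18)&(P[...,0]>.3)&(P[...,0]<.75)&(abs(P[...,1]-.0)<.3)
m=m.astype(np.uint8);n,l,s,c=cv2.connectedComponentsWithStats(m)
i=1+s[1:,4].argmax();print('plate',s[i],rect(P[l==i]))
# return tray: whiteish wall tops
w=np.s_[280:335,140:205];m=(I[w].min(2)>150)
q=np.c_[np.nonzero(m)[1]+140,np.nonzero(m)[0]+280]
print('ret',len(q),rect(plane('top',q,.018)),rect(plane('top',q,.003)))
E
```

```text
blk 331 246 219 0.0848714729951423 [ 0.6044 -0.0182  0.0644] (array([605.8, -19.6]), array([44. , 48.5]), 77.4) (array([605.8, -19.6]), array([44. , 48.5]), 77.4)
blk 228 311 243 0.07605990359753578 [0.4278 0.2594 0.0494] (array([428.3, 263.5]), array([47.9, 45. ]), 20.7) (array([430.2, 264.8]), array([86.2, 80.2]), 89.3)
blk 439 262 227 0.0689769199749215 [ 0.5723 -0.3233  0.0493] (array([ 573.4, -325.4]), array([48. , 44.9]), 53.9) (array([ 582.4, -320. ]), array([ 69.1, 116.1]), 62.8)
blk 423 300 306 0.0601429278250849 [ 0.4655 -0.2728  0.0515] (array([ 466.2, -273.7]), array([48.1, 44.8]), 47.7) (array([ 460.8, -264.9]), array([61.4, 83. ]), 30.8)
blk 468 297 241 0.06894987591752111 [ 0.4735 -0.3982  0.0493] (array([ 473.8, -401.4]), array([45. , 48.5]), 53.6) (array([ 469.7, -400.6]), array([82., 59.]), 43.3)
post [0.6303 0.1137 0.024 ] [0.6301 0.1136 0.025 ]
stop [0.5155 0.0297 0.023 ] [0.5149 0.0297 0.0275]
cup [ 0.739  -0.3331  0.078 ] [ 0.7396 -0.3336  0.0763]
bottle [ 0.7908 -0.027   0.126 ] [ 0.7905 -0.027   0.1268]
timer [0.8048 0.0408 0.016 ] [0.8055 0.0408 0.0142]
plate [ 267  204  108   94 5239] (array([608.4,   7.9]), array([269.5, 302.4]), 0.2)
ret 1293 (array([437.5, 414.5]), array([ 81.6, 119. ]), 13.7) (array([438.6, 419.2]), array([ 82.6, 120.5]), 13.7)
```

Run:
```python
import cv2
I=cv2.imread('pics/top0.png')
a=cv2.resize(I[190:335,135:330],None,fx=4,fy=4,interpolation=cv2.INTER_CUBIC)
cv2.imwrite('pics/c1.png',a)
a=cv2.resize(I[190:325,320:500],None,fx=4.4,fy=4.4,interpolation=cv2.INTER_CUBIC)
cv2.imwrite('pics/c2.png',a)
```

```text
(no output)
```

View pics/c1.png

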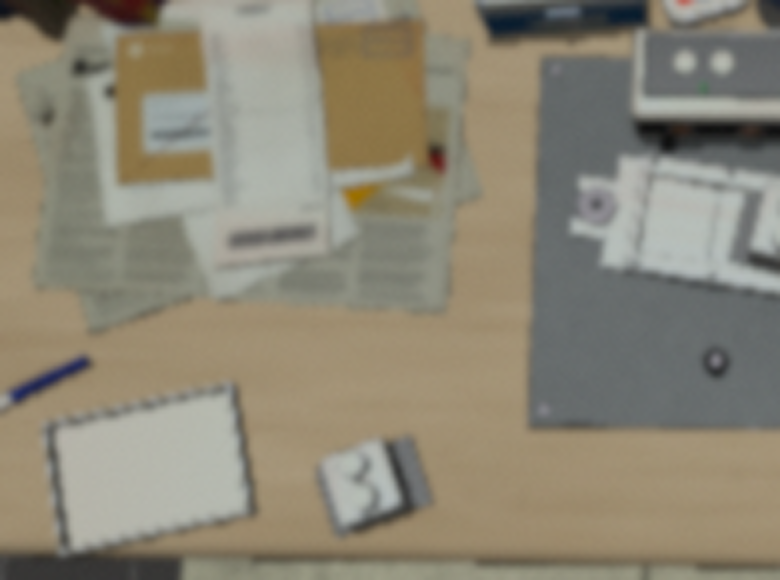

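View pics/c2.png

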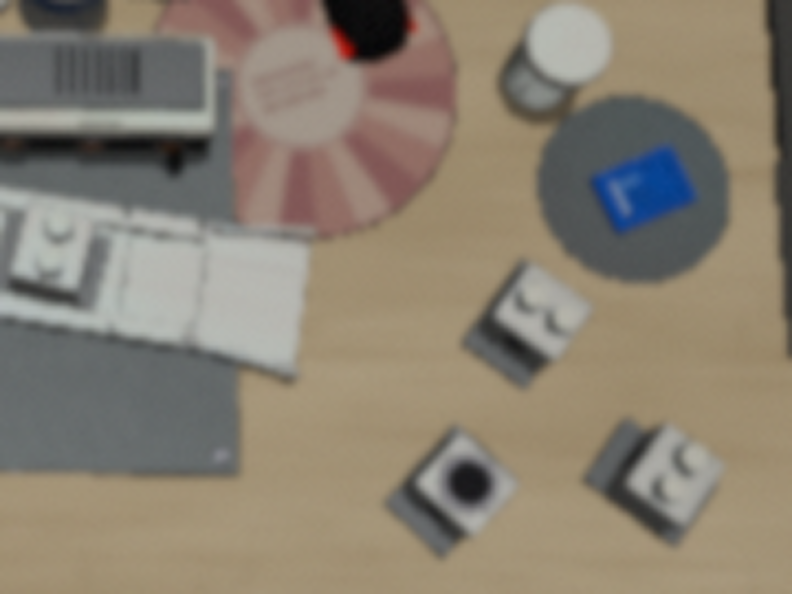

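The crops show the grey foot sticking out to the left of each body on the right-hand blocks (c2 495,350 and 610,460). The caps lie across that direction. How the finished block lies in the lane needs a closer look, so I'll move the wrist above the mouth.

```bash
cat >> h.py <<'E'
def plan(p,yaw=None,n=None,cur=None,cyaw=None):
    """rows for tool-down move to p, tool x at yaw deg; returns per-row list"""
    s=monitor.get_state();R=s['tcp_rot'];p0=np.array(s['position'] if cur is None else cur)
    y0=np.degrees(np.arctan2(R[1,0],R[0,0])) if cyaw is None else cyaw
    yaw=y0 if yaw is None else yaw
    dy=(yaw-y0+180)%360-180;d=np.array(p)-p0
    if n is None:
        n=max(1,int(np.ceil(max(abs(dy)/8,np.linalg.norm(d[:2])/.02,abs(d[2])/.02))))
    out=[]
    k=int(np.ceil(abs(dy)/8-1e-9));
    for i in range(n):
        t=dy/k if (k and i<k) else 0
        a=np.radians(y0);y0=y0+t
        x=np.array([np.cos(a),np.sin(a)]);yy=np.array([np.sin(a),-np.cos(a)])
        q=d/n/.02
        out.append([round(float(v),2) for v in (q[:2]@x,q[:2]@yy,-q[2],-t/8)])
    import itertools
    for k_,g in itertools.groupby(out):print(len(list(g)),'x pos',k_[:3],'turn z',k_[3])
E
python3 -c "
from h import *
plan([.66,-.16,.237],-20)"
```

```text
1 x pos [0.9, -0.41, 0.0] turn z 0.97
1 x pos [0.83, -0.53, 0.0] turn z 0.97
1 x pos [0.75, -0.63, 0.0] turn z 0.97
1 x pos [0.66, -0.73, 0.0] turn z 0.97
1 x pos [0.56, -0.81, 0.0] turn z 0.97
1 x pos [0.44, -0.88, 0.0] turn z 0.97
23 x pos [0.32, -0.93, 0.0] turn z 0.0
```

Request:
{"api": "servo_tool", "payload": {
  "rows": [
    {"delta_pos": [0.9,-0.41,0],"turn": [0,0,0.97],"hand": 1},
    {"delta_pos": [0.83,-0.53,0],"turn": [0,0,0.97],"hand": 1},
    {"delta_pos": [0.75,-0.63,0],"turn": [0,0,0.97],"hand": 1},
    {"delta_pos": [0.66,-0.73,0],"turn": [0,0,0.97],"hand": 1},
    {"delta_pos": [0.56,-0.81,0],"turn": [0,0,0.97],"hand": 1},
    {"delta_pos": [0.44,-0.88,0],"turn": [0,0,0.97],"hand": 1},
    {"delta_pos": [0.32,-0.93,0],"turn": [0,0,0],"hand": 1},
    {"delta_pos": [0.32,-0.93,0],"turn": [0,0,0],"hand": 1}
  ],
  "force": 20
}}

```text
t: 1.1
position: [0.3998, -0.4814, 0.2383]
tcp_rot: [[0.939, -0.343, -0.0], [-0.343, -0.939, 0.001], [-0.001, -0.0, -1.0]]
ft_force: [0.5, -0.3, 0.0]
finger_gap: 0.0104
grip_force: 0.0
```

Request:
{"api": "servo_tool", "payload": {
  "rows": [
    {"delta_pos": [0.32,-0.93,0],"turn": [0,0,0],"hand": 1},
    {"delta_pos": [0.32,-0.93,0],"turn": [0,0,0],"hand": 1},
    {"delta_pos": [0.32,-0.93,0],"turn": [0,0,0],"hand": 1},
    {"delta_pos": [0.32,-0.93,0],"turn": [0,0,0],"hand": 1},
    {"delta_pos": [0.32,-0.93,0],"turn": [0,0,0],"hand": 1},
    {"delta_pos": [0.32,-0.93,0],"turn": [0,0,0],"hand": 1},
    {"delta_pos": [0.32,-0.93,0],"turn": [0,0,0],"hand": 1},
    {"delta_pos": [0.32,-0.93,0],"turn": [0,0,0],"hand": 1}
  ]
}}

```text
t: 2.1
position: [0.4996, -0.3593, 0.2387]
tcp_rot: [[0.939, -0.345, 0.0], [-0.345, -0.939, 0.0], [0.0, -0.0, -1.0]]
ft_force: [0.7, 0.8, 0.8]
finger_gap: 0.0006
grip_force: 0.0
```

Request:
{"api": "servo_tool", "payload": {
  "rows": [
    {"delta_pos": [0.32,-0.93,0],"turn": [0,0,0],"hand": 1},
    {"delta_pos": [0.32,-0.93,0],"turn": [0,0,0],"hand": 1},
    {"delta_pos": [0.32,-0.93,0],"turn": [0,0,0],"hand": 1},
    {"delta_pos": [0.32,-0.93,0],"turn": [0,0,0],"hand": 1},
    {"delta_pos": [0.32,-0.93,0],"turn": [0,0,0],"hand": 1},
    {"delta_pos": [0.32,-0.93,0],"turn": [0,0,0],"hand": 1},
    {"delta_pos": [0.32,-0.93,0],"turn": [0,0,0],"hand": 1},
    {"delta_pos": [0.32,-0.93,0],"turn": [0,0,0],"hand": 1}
  ]
}}

```text
t: 3.1
position: [0.5989, -0.2372, 0.2387]
tcp_rot: [[0.939, -0.345, 0.0], [-0.345, -0.939, -0.0], [0.0, 0.0, -1.0]]
ft_force: [0.7, 0.2, -0.5]
finger_gap: 0.0004
grip_force: 0.0
```

Request:
{"api": "servo_tool", "payload": {
  "rows": [
    {"delta_pos": [0.32,-0.93,0],"turn": [0,0,0],"hand": 1},
    {"delta_pos": [0.32,-0.93,0],"turn": [0,0,0],"hand": 1},
    {"delta_pos": [0.32,-0.93,0],"turn": [0,0,0],"hand": 1},
    {"delta_pos": [0.32,-0.93,0],"turn": [0,0,0],"hand": 1},
    {"delta_pos": [0.32,-0.93,0],"turn": [0,0,0],"hand": 1}
  ]
}}

```text
t: 3.72
position: [0.661, -0.161, 0.2387]
tcp_rot: [[0.939, -0.345, 0.0], [-0.345, -0.939, 0.0], [0.0, -0.0, -1.0]]
ft_force: [0.1, -0.8, 0.4]
finger_gap: 0.0002
grip_force: 0.0
```

Run:
```python
from h import *
s=monitor.get_state();p,d=read_camera('wrist');cv2.imwrite('pics/w1.png',p[:,:,::-1]);np.save('w1.npy',d)
print(s['t'],s['position'],s['joint_pos'],s['tcp_rot'][:,0],s['finger_gap'])
```

```text
3.725 [ 0.661  -0.161   0.2387] [-0.2755  0.2738  1.5916  0.      1.2761  1.6472] [ 0.9387 -0.3446  0.    ] 0.00021028337906240543
```

View pics/w1.png

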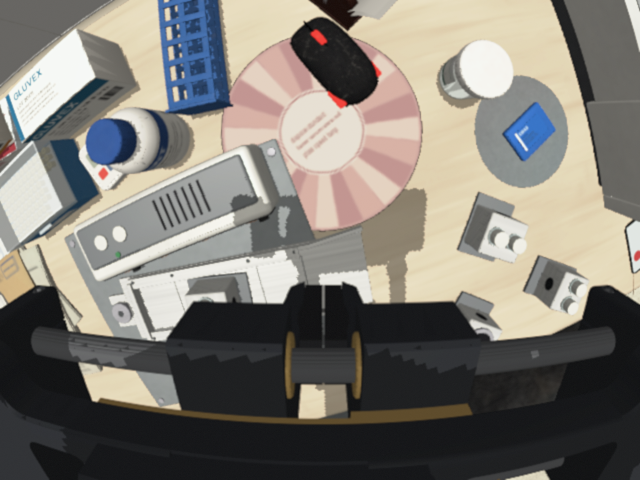

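The wrist view shows the head, plate and mouth; the gripper hides the lane. The three right-hand blocks are at about (495,230), (565,285) and (480,310). I'll enlarge them to read the foot direction against the caps.

Run:
```python
import cv2,numpy as np
I=cv2.imread('pics/w1.png')
a=cv2.resize(I[180:340,440:610],None,fx=3.5,fy=3.5,interpolation=cv2.INTER_CUBIC)
b=cv2.imread('pics/scene0.png')[220:290,270:400];b=cv2.resize(b,None,fx=4,fy=4,interpolation=cv2.INTER_CUBIC)
c=np.zeros((560,595+205,3),np.uint8);c[:560,:595]=a[:560];b=cv2.resize(I[240:330,100:290],None,fx=1.07,fy=1.07);c[:b.shape[0],595:595+b.shape[1]]=b
cv2.imwrite('pics/c3.png',c)
```

```text
(no output)
```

View pics/c3.png

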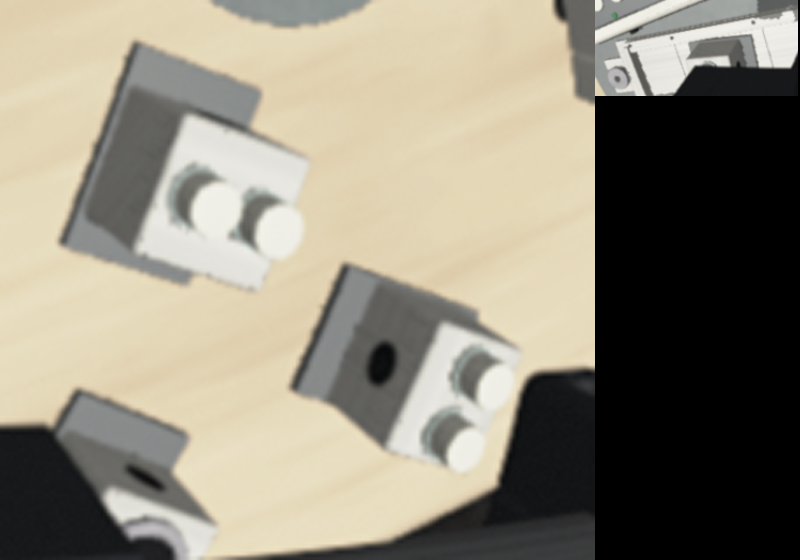

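Run:
```python
import cv2,numpy as np
I=cv2.imread('pics/w1.png')
a=cv2.resize(I[250:340,90:290],None,fx=4,fy=4,interpolation=cv2.INTER_CUBIC)
J=cv2.imread('pics/scene0.png');b=cv2.resize(J[222:288,275:400],None,fx=3.6,fy=3.6,interpolation=cv2.INTER_CUBIC)
c=np.zeros((600,800,3),np.uint8);c[:360]=a;c[361:361+b.shape[0],:b.shape[1]]=b[:239]
cv2.imwrite('pics/c4.png',c)
```

```text
(no output)
```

View pics/c4.png

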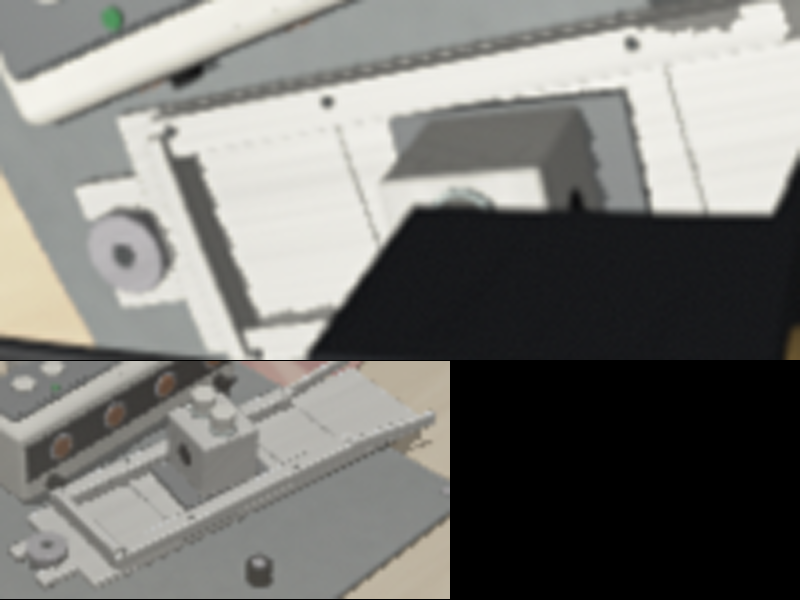

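The finished block is turned a quarter: its holed y faces and protruding foot point along the lane, so its 44 mm lies along the lane too. The next move is down beside the tray's far face at the mouth.

Request:
{"api": "servo_tool", "payload": {
  "rows": [
    {"delta_pos": [0,0,1],"hand": 1},
    {"delta_pos": [0,0,1],"hand": 1},
    {"delta_pos": [0,0,1],"hand": 1},
    {"delta_pos": [0,0,1],"hand": 1},
    {"delta_pos": [0,0,1],"hand": 1},
    {"delta_pos": [0,0,1],"hand": 1},
    {"delta_pos": [0,0,1],"hand": 1},
    {"delta_pos": [0,0,1],"hand": 1}
  ]
}}

```text
validation failed for argument at $.ro...
```

Request:
{"api": "servo_tool", "payload": {
  "rows": [
    {"delta_pos": [0,0,1],"hand": 1},
    {"delta_pos": [0,0,1],"hand": 1},
    {"delta_pos": [0,0,1],"hand": 1},
    {"delta_pos": [0,0,0],"hand": 1}
  ]
}}

```text
validation failed for argument at $.ro...
```

Run:
```python
from h import *
s=monitor.get_state();print(s['position'],s['ft_force'])
def c(t,x=.053,y=-.265):return np.array([.629+x*np.cos(t)-y*np.sin(t),.1135+x*np.sin(t)+y*np.cos(t),.019])
plan(c(-.30),n=6)
plan(c(-.53),-31,n=8,cur=c(-.30))
for n in ['top']:
    p,d=read_camera(n);cv2.imwrite('pics/top1.png',p[:,:,::-1])
```

```text
[ 0.6623 -0.159   0.2386] [1.3334 1.1218 0.3305]
6 x pos [-0.49, 0.15, 1.83] turn z 0.0
1 x pos [-0.38, 0.05, -0.0] turn z 0.68
1 x pos [-0.38, 0.09, -0.0] turn z 0.68
6 x pos [-0.37, 0.12, -0.0] turn z 0.0
```

Request:
{"api": "servo_tool", "payload": {
  "rows": [
    {"delta_pos": [0,0,1],"turn": [0,0,0],"hand": 1},
    {"delta_pos": [0,0,1],"turn": [0,0,0],"hand": 1},
    {"delta_pos": [0,0,1],"turn": [0,0,0],"hand": 1},
    {"delta_pos": [0,0,1],"turn": [0,0,0],"hand": 1},
    {"delta_pos": [0,0,1],"turn": [0,0,0],"hand": 1},
    {"delta_pos": [0,0,1],"turn": [0,0,0],"hand": 1},
    {"delta_pos": [0,0,1],"turn": [0,0,0],"hand": 1},
    {"delta_pos": [0,0,1],"turn": [0,0,0],"hand": 1}
  ]
}}

```text
t: 4.82
position: [0.6602, -0.162, 0.0774]
tcp_rot: [[0.939, -0.345, 0.0], [-0.345, -0.939, -0.0], [0.0, -0.0, -1.0]]
ft_force: [0.4, -1.0, 0.3]
finger_gap: 0.0006
grip_force: 0.0
```

Request:
{"api": "servo_tool", "payload": {
  "rows": [
    {"delta_pos": [0,0,1],"turn": [0,0,0],"hand": 1},
    {"delta_pos": [0,0,1],"turn": [0,0,0],"hand": 1},
    {"delta_pos": [0,0,1],"turn": [0,0,0],"hand": 1},
    {"delta_pos": [0,0,0],"turn": [0,0,0],"hand": 1}
  ]
}}

```text
t: 5.32
position: [0.6582, -0.1614, 0.0159]
tcp_rot: [[0.939, -0.345, -0.004], [-0.345, -0.939, 0.001], [-0.005, 0.0, -1.0]]
ft_force: [0.7, 0.5, -0.4]
finger_gap: 0.0003
grip_force: 0.0
```

Request:
{"api": "servo_tool", "payload": {
  "rows": [
    {"delta_pos": [-0.49,0.15,0],"turn": [0,0,0],"hand": 1},
    {"delta_pos": [-0.49,0.15,0],"turn": [0,0,0],"hand": 1},
    {"delta_pos": [-0.49,0.15,0],"turn": [0,0,0],"hand": 1},
    {"delta_pos": [-0.49,0.15,0],"turn": [0,0,0],"hand": 1},
    {"delta_pos": [-0.49,0.15,0],"turn": [0,0,0],"hand": 1},
    {"delta_pos": [-0.49,0.15,0],"turn": [0,0,0],"hand": 1}
  ]
}}

```text
t: 6.08
position: [0.5991, -0.1587, 0.0196]
tcp_rot: [[0.939, -0.345, 0.002], [-0.345, -0.939, -0.0], [0.002, -0.001, -1.0]]
ft_force: [3.6, -0.3, 1.8]
finger_gap: 0.0005
grip_force: 1.9
```

Request:
{"api": "servo_tool", "payload": {
  "rows": [
    {"delta_pos": [-0.38,0.05,0],"turn": [0,0,0.3],"hand": 1},
    {"delta_pos": [-0.38,0.07,0],"turn": [0,0,0.3],"hand": 1},
    {"delta_pos": [-0.38,0.08,0],"turn": [0,0,0.3],"hand": 1},
    {"delta_pos": [-0.38,0.1,0],"turn": [0,0,0.3],"hand": 1},
    {"delta_pos": [-0.38,0.12,0],"turn": [0,0,0.2],"hand": 1},
    {"delta_pos": [-0.38,0.12,0],"turn": [0,0,0],"hand": 1}
  ]
}}

```text
t: 6.82
position: [0.5534, -0.1487, 0.0194]
tcp_rot: [[0.854, -0.52, 0.002], [-0.52, -0.854, -0.001], [0.002, -0.0, -1.0]]
ft_force: [4.4, -3.1, 3.8]
finger_gap: 0.0005
grip_force: 2.4
```

Request:
{"api": "servo_tool", "payload": {
  "rows": [
    {"delta_pos": [-0.25,0.02,0],"turn": [0,0,0],"hand": 1},
    {"delta_pos": [-0.25,0.02,0],"turn": [0,0,0],"hand": 1},
    {"delta_pos": [-0.2,0.02,0],"turn": [0,0,0],"hand": 1},
    {"delta_pos": [-0.2,0.02,0],"turn": [0,0,0],"hand": 1}
  ]
}}

```text
t: 7.32
position: [0.5365, -0.1403, 0.0185]
tcp_rot: [[0.854, -0.52, 0.0], [-0.52, -0.854, -0.0], [0.0, 0.0, -1.0]]
ft_force: [5.6, -8.5, -0.2]
finger_gap: 0.0004
grip_force: 4.2
```

Run:
```python
from h import *
s=monitor.get_state();print(s['position'],s['ft_force'])
p,d=read_camera('top');cv2.imwrite('pics/top2.png',p[:,:,::-1]);np.save('top2.npy',d)
p,d=read_camera('scene');cv2.imwrite('pics/scene2.png',p[:,:,::-1])
a=cv2.resize(cv2.imread('pics/top2.png')[190:330,255:450],None,fx=4,fy=4,interpolation=cv2.INTER_CUBIC);cv2.imwrite('pics/c5.png',a)
```

```text
[ 0.5365 -0.1403  0.0185] [ 5.5826 -8.512  -0.181 ]
```

View pics/c5.png

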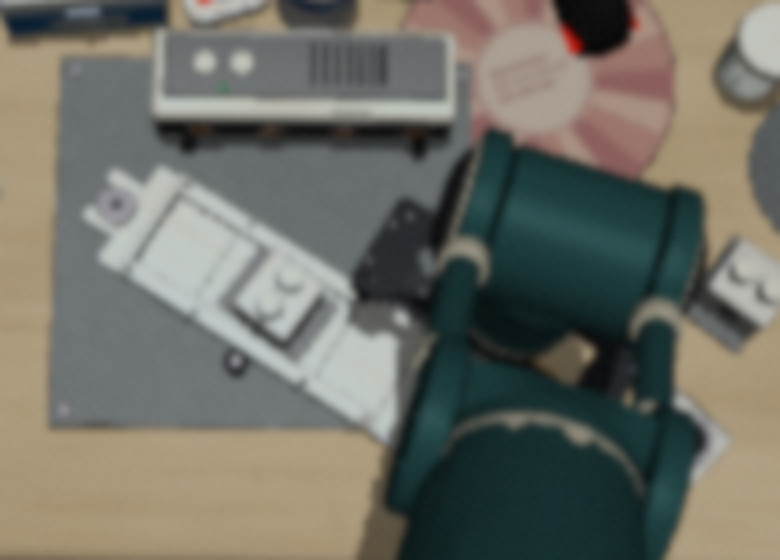

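Request:
{"api": "servo_tool", "payload": {
  "rows": [
    {"delta_pos": [-0.15,0.01,0],"turn": [0,0,0],"hand": 1},
    {"delta_pos": [-0.15,0.01,0],"turn": [0,0,0],"hand": 1}
  ]
}}

```text
t: 7.68
position: [0.5356, -0.14, 0.0197]
tcp_rot: [[0.855, -0.519, 0.009], [-0.519, -0.855, -0.005], [0.011, -0.001, -1.0]]
ft_force: [12.7, -12.7, -4.4]
finger_gap: 0.0006
grip_force: 8.5
```

Request:
{"api": "servo_tool", "payload": {
  "rows": [
    {"delta_pos": [0.9,0,0],"turn": [0,0,0],"hand": 1},
    {"delta_pos": [0,0,-1],"turn": [0,0,0],"hand": 0.5},
    {"delta_pos": [0,0,-1],"turn": [0,0,0],"hand": 0},
    {"delta_pos": [0,0,-1],"turn": [0,0,0],"hand": 0},
    {"delta_pos": [0,0,-1],"turn": [0,0,0],"hand": 0},
    {"delta_pos": [0,0,-1],"turn": [0,0,0],"hand": 0}
  ]
}}

```text
t: 8.43
position: [0.5448, -0.1454, 0.1176]
tcp_rot: [[0.854, -0.521, -0.005], [-0.521, -0.854, 0.003], [-0.006, 0.0, -1.0]]
ft_force: [0.6, 1.3, 0.2]
finger_gap: 0.0478
grip_force: 0.0
```

Run:
```python
from h import *
s=monitor.get_state();print(s['t'],s['position'],s['ft_force'])
p,D=read_camera('top');cv2.imwrite('pics/top3.png',p[:,:,::-1])
P=cloud('top',D);W=P[244:285,302:343].reshape(-1,3);z=W[:,2]
q=W[abs(z-.065)<.006];print('fin',len(q),np.median(q,0),q.mean(0),rect(q))
# tray visible: z 18-30mm, bright, left of arm
I=p.astype(int);m=(P[...,2]>.011)&(P[...,2]<.035)&(I.min(2)>135)&(P[...,1]<.14)&(P[...,1]>-.14)&(P[...,0]>.4)&(P[...,0]<.655)
n,l,st,c=cv2.connectedComponentsWithStats(m.astype(np.uint8));i=1+st[1:,4].argmax();print(st[i])
# rails edges along tray: use points transformed at candidate; per-column extents
u=np.nonzero(l==i);v,c_=u
top=[];bot=[]
for k in range(295,350):
    r=v[c_==k]
    if len(r)>5: top.append((k,r.min()));bot.append((k,r.max()))
for e in (top,bot):
    q=plane('top',np.array(e)+[0,0],.026)[:,:2]
    vx,vy,x0,y0=cv2.fitLine((q*1000).astype(np.float32),cv2.DIST_HUBER,0,.01,.01).ravel()
    print('edge angle',np.degrees(np.arctan(vy/vx)),np.arctan(-vx/vy),x0,y0)
```

```text
8.425 [ 0.5448 -0.1454  0.1176] [0.5714 1.335  0.192 ]
fin 213 [ 0.5573 -0.0017  0.0643] [ 0.5573 -0.0009  0.0643] (array([558.2,  -0.8]), array([43.9, 48.4]), 53.3)
[ 276  233   82   69 1856]
edge angle 57.866726 -0.56083137 609.3409 5.904812
edge angle 58.268696 -0.55381566 515.86945 5.1320934
```

Request:
{"api": "servo_tool", "payload": {
  "rows": [
    {"delta_pos": [-0.46,-0.93,0],"turn": [0,0,0],"hand": 0},
    {"delta_pos": [-0.46,-0.93,0],"turn": [0,0,0],"hand": 0},
    {"delta_pos": [-0.46,-0.93,0],"turn": [0,0,0],"hand": 0},
    {"delta_pos": [-0.46,-0.93,0],"turn": [0,0,0],"hand": 0},
    {"delta_pos": [-0.46,-0.93,0],"turn": [0,0,0],"hand": 0},
    {"delta_pos": [-0.46,-0.93,0],"turn": [0,0,0],"hand": 0},
    {"delta_pos": [-0.46,-0.93,0],"turn": [0,0,0],"hand": 0},
    {"delta_pos": [0,0,0],"turn": [0,0,0],"hand": 0}
  ]
}}

```text
t: 9.48
position: [0.5597, -0.0006, 0.1188]
tcp_rot: [[0.855, -0.518, 0.0], [-0.518, -0.855, 0.0], [0.0, -0.0, -1.0]]
ft_force: [0.0, -1.1, 0.2]
finger_gap: 0.0883
grip_force: 0.0
```

Request:
{"api": "servo_tool", "payload": {
  "rows": [
    {"delta_pos": [0,0,0.84],"turn": [0,0,0],"hand": 0},
    {"delta_pos": [0,0,0.84],"turn": [0,0,0],"hand": 0},
    {"delta_pos": [0,0,0.84],"turn": [0,0,0],"hand": 0},
    {"delta_pos": [0,0,0.84],"turn": [0,0,0],"hand": 0},
    {"delta_pos": [0,0,0.84],"turn": [0,0,0],"hand": 0},
    {"delta_pos": [0,0,0],"turn": [0,0,0],"hand": 0}
  ]
}}

```text
t: 10.22
position: [0.5579, -0.0021, 0.0325]
tcp_rot: [[0.854, -0.521, -0.004], [-0.521, -0.854, 0.0], [-0.003, 0.002, -1.0]]
ft_force: [0.2, 0.1, -0.1]
finger_gap: 0.0883
grip_force: 0.0
```

Request:
{"api": "servo_tool", "payload": {
  "force": 20,
  "rows": [
    {"delta_pos": [0,0,0],"turn": [0,0,0],"hand": 1},
    {"delta_pos": [0,0,0],"turn": [0,0,0],"hand": 1},
    {"delta_pos": [0,0,0],"turn": [0,0,0],"hand": 1},
    {"delta_pos": [0,0,0],"turn": [0,0,0],"hand": 1},
    {"delta_pos": [0,0,0],"turn": [0,0,0],"hand": 1},
    {"delta_pos": [0,0,0],"turn": [0,0,0],"hand": 1}
  ]
}}

```text
t: 10.98
position: [0.5598, -0.0021, 0.0351]
tcp_rot: [[0.854, -0.52, 0.0], [-0.52, -0.854, 0.0], [0.0, -0.0, -1.0]]
ft_force: [-0.7, -0.0, 2.2]
finger_gap: 0.0449
grip_force: 19.4
```

Request:
{"api": "servo_tool", "payload": {
  "rows": [
    {"delta_pos": [0,0.2,-0.05],"turn": [0,0,0],"hand": 1},
    {"delta_pos": [0,0.8,0],"turn": [0,0,0],"hand": 1},
    {"delta_pos": [0,1,0],"turn": [0,0,0],"hand": 1},
    {"delta_pos": [0,1,0],"turn": [0,0,0],"hand": 1},
    {"delta_pos": [0,1,0],"turn": [0,0,0],"hand": 1},
    {"delta_pos": [0,1,0],"turn": [0,0,0],"hand": 1},
    {"delta_pos": [0,1,0],"turn": [0,0,0],"hand": 1},
    {"delta_pos": [0,1.0,0],"turn": [0,0,0],"hand": 1}
  ]
}}

```text
t: 11.98
position: [0.486, -0.1229, 0.0358]
tcp_rot: [[0.854, -0.521, 0.0], [-0.521, -0.854, -0.0], [0.0, -0.0, -1.0]]
ft_force: [0.2, -0.3, 0.5]
finger_gap: 0.0447
grip_force: 19.4
```

Request:
{"api": "servo_tool", "payload": {
  "rows": [
    {"delta_pos": [0,0.3,0],"turn": [0,0,0],"hand": 1},
    {"delta_pos": [0,0,-0.6],"turn": [0,0,0],"hand": 1},
    {"delta_pos": [0,0,-1],"turn": [0,0,0],"hand": 1},
    {"delta_pos": [0,0,-1],"turn": [0,0,0],"hand": 1},
    {"delta_pos": [0,0,-1],"turn": [0,0,0],"hand": 1},
    {"delta_pos": [0,0,-1],"turn": [0,0,0],"hand": 1}
  ]
}}

```text
t: 12.72
position: [0.4843, -0.1263, 0.1294]
tcp_rot: [[0.854, -0.52, 0.001], [-0.52, -0.854, -0.0], [0.001, -0.001, -1.0]]
ft_force: [-0.2, 0.5, -1.7]
finger_gap: 0.0449
grip_force: 19.4
```

Run:
```python
from h import *
s=monitor.get_state();print(s['t'],s['position'],s['joint_pos'])
p=cv2.imread('pics/top3.png')[:,:,::-1]
for nm,w,zc in [('top',np.s_[283:332,140:206],.018)]:
    m=(p[w].min(2)>120).astype(np.uint8);m=cv2.morphologyEx(m,cv2.MORPH_CLOSE,np.ones((3,3)))
    cs,_=cv2.findContours(m,0,2);k=max(cs,key=cv2.contourArea).reshape(-1,2)+[140,283]
    print(rect(plane('top',k,zc)))
    b=cv2.boxPoints(cv2.minAreaRect(k.astype(np.float32)));print(b, plane('top',b,.018))
```

```text
12.725 [ 0.4843 -0.1263  0.1294] [-0.305   0.0302  2.0839  0.0003  1.0262  1.8119]
(array([447.2, 413.7]), array([118.7, 179.7]), 6.0)
[[140. 283.]
 [205. 283.]
 [205. 327.]
 [140. 327.]] [[0.5022 0.5098 0.018 ]
 [0.5053 0.3295 0.018 ]
 [0.3855 0.3209 0.018 ]
 [0.3824 0.4973 0.018 ]]
```

Run:
```python
from h import *
q=plane('top',[(145,295.5),(193.75,285.5),(199.25,318.75),(151.25,328.25)],.018)
print(q.mean(0),rect(q))
plan([.438,.416,.129],13.5,cur=[.4843,-.1263,.129],cyaw=-31.3)
```

```text
[0.4381 0.4143 0.018 ] (array([437.6, 415.3]), array([ 93.2, 137.1]), 12.8)
1 x pos [-0.57, -0.78, -0.0] turn z -0.93
1 x pos [-0.47, -0.85, -0.0] turn z -0.93
1 x pos [-0.35, -0.91, -0.0] turn z -0.93
1 x pos [-0.23, -0.94, -0.0] turn z -0.93
1 x pos [-0.11, -0.97, -0.0] turn z -0.93
1 x pos [0.02, -0.97, -0.0] turn z -0.93
22 x pos [0.15, -0.96, -0.0] turn z 0.0
```

Request:
{"api": "servo_tool", "payload": {
  "rows": [
    {"delta_pos": [-0.57,-0.78,0],"turn": [0,0,-0.93],"hand": 1},
    {"delta_pos": [-0.47,-0.85,0],"turn": [0,0,-0.93],"hand": 1},
    {"delta_pos": [-0.35,-0.91,0],"turn": [0,0,-0.93],"hand": 1},
    {"delta_pos": [-0.23,-0.94,0],"turn": [0,0,-0.93],"hand": 1},
    {"delta_pos": [-0.11,-0.97,0],"turn": [0,0,-0.93],"hand": 1},
    {"delta_pos": [0.02,-0.97,0],"turn": [0,0,-0.93],"hand": 1},
    {"delta_pos": [0.15,-0.96,0],"turn": [0,0,0],"hand": 1},
    {"delta_pos": [0.15,-0.96,0],"turn": [0,0,0],"hand": 1}
  ]
}}

```text
t: 13.72
position: [0.4714, 0.0294, 0.1288]
tcp_rot: [[0.973, 0.231, 0.001], [0.231, -0.973, 0.0], [0.001, 0.0, -1.0]]
ft_force: [-0.1, 0.1, -0.9]
finger_gap: 0.0447
grip_force: 19.4
```

Request:
{"api": "servo_tool", "payload": {
  "rows": [
    {"delta_pos": [0.15,-0.96,0],"turn": [0,0,0],"hand": 1},
    {"delta_pos": [0.15,-0.96,0],"turn": [0,0,0],"hand": 1},
    {"delta_pos": [0.15,-0.96,0],"turn": [0,0,0],"hand": 1},
    {"delta_pos": [0.15,-0.96,0],"turn": [0,0,0],"hand": 1},
    {"delta_pos": [0.15,-0.96,0],"turn": [0,0,0],"hand": 1},
    {"delta_pos": [0.15,-0.96,0],"turn": [0,0,0],"hand": 1},
    {"delta_pos": [0.15,-0.96,0],"turn": [0,0,0],"hand": 1},
    {"delta_pos": [0.15,-0.96,0],"turn": [0,0,0],"hand": 1}
  ]
}}

```text
t: 14.72
position: [0.4592, 0.1846, 0.1287]
tcp_rot: [[0.973, 0.231, 0.001], [0.231, -0.973, 0.001], [0.001, -0.0, -1.0]]
ft_force: [-0.5, 0.3, -0.4]
finger_gap: 0.045
grip_force: 19.4
```

Request:
{"api": "servo_tool", "payload": {
  "rows": [
    {"delta_pos": [0.15,-0.96,0],"turn": [0,0,0],"hand": 1},
    {"delta_pos": [0.15,-0.96,0],"turn": [0,0,0],"hand": 1},
    {"delta_pos": [0.15,-0.96,0],"turn": [0,0,0],"hand": 1},
    {"delta_pos": [0.15,-0.96,0],"turn": [0,0,0],"hand": 1},
    {"delta_pos": [0.15,-0.96,0],"turn": [0,0,0],"hand": 1},
    {"delta_pos": [0.15,-0.96,0],"turn": [0,0,0],"hand": 1},
    {"delta_pos": [0.15,-0.96,0],"turn": [0,0,0],"hand": 1},
    {"delta_pos": [0.15,-0.96,0],"turn": [0,0,0],"hand": 1}
  ]
}}

```text
t: 15.72
position: [0.4469, 0.3394, 0.1277]
tcp_rot: [[0.973, 0.23, -0.0], [0.23, -0.973, -0.0], [-0.0, 0.0, -1.0]]
ft_force: [0.0, -0.1, -0.9]
finger_gap: 0.0448
grip_force: 19.4
```

Request:
{"api": "servo_tool", "payload": {
  "rows": [
    {"delta_pos": [0.15,-0.96,0],"turn": [0,0,0],"hand": 1},
    {"delta_pos": [0.15,-0.96,0],"turn": [0,0,0],"hand": 1},
    {"delta_pos": [0.15,-0.96,0],"turn": [0,0,0],"hand": 1},
    {"delta_pos": [0.15,-0.96,0],"turn": [0,0,0],"hand": 1},
    {"delta_pos": [0,0,0],"turn": [0,0,0],"hand": 1}
  ]
}}

```text
t: 16.35
position: [0.441, 0.4171, 0.1277]
tcp_rot: [[0.973, 0.231, 0.0], [0.231, -0.973, 0.0], [0.0, -0.0, -1.0]]
ft_force: [-0.9, -0.6, -0.3]
finger_gap: 0.0446
grip_force: 19.4
```

Request:
{"api": "servo_tool", "payload": {
  "rows": [
    {"delta_pos": [0,0,1],"turn": [0,0,0],"hand": 1},
    {"delta_pos": [0,0,1],"turn": [0,0,0],"hand": 1},
    {"delta_pos": [0,0,1],"turn": [0,0,0],"hand": 1},
    {"delta_pos": [0,0,1],"turn": [0,0,0],"hand": 1},
    {"delta_pos": [0,0,0.8],"turn": [0,0,0],"hand": 1},
    {"delta_pos": [0,0,0],"turn": [0,0,0],"hand": 1}
  ]
}}

```text
t: 17.1
position: [0.4399, 0.4145, 0.0296]
tcp_rot: [[0.973, 0.23, -0.003], [0.23, -0.973, -0.002], [-0.003, 0.002, -1.0]]
ft_force: [0.9, -0.2, -0.4]
finger_gap: 0.045
grip_force: 19.4
```

Request:
{"api": "servo_tool", "payload": {
  "rows": [
    {"delta_pos": [0,0,0.2],"turn": [0,0,0],"hand": 1},
    {"delta_pos": [0,0,0.07],"turn": [0,0,0],"hand": 1}
  ]
}}

```text
t: 17.35
position: [0.4416, 0.4161, 0.0269]
tcp_rot: [[0.973, 0.23, 0.001], [0.23, -0.973, 0.001], [0.001, -0.001, -1.0]]
ft_force: [-0.6, 0.6, -1.1]
finger_gap: 0.0447
grip_force: 19.4
```

Request:
{"api": "servo_tool", "payload": {
  "rows": [
    {"delta_pos": [0,0,0],"turn": [0,0,0],"hand": 0},
    {"delta_pos": [0,0,0],"turn": [0,0,0],"hand": 0},
    {"delta_pos": [0,0,0],"turn": [0,0,0],"hand": 0},
    {"delta_pos": [0,0,-1],"turn": [0,0,0],"hand": 0},
    {"delta_pos": [0,0,-1],"turn": [0,0,0],"hand": 0},
    {"delta_pos": [0,0,-1],"turn": [0,0,0],"hand": 0},
    {"delta_pos": [0,0,-1],"turn": [0,0,0],"hand": 0},
    {"delta_pos": [0,0,-1],"turn": [0,0,0],"hand": 0}
  ]
}}

```text
t: 18.35
position: [0.4413, 0.4157, 0.1282]
tcp_rot: [[0.973, 0.23, 0.001], [0.23, -0.973, 0.001], [0.001, -0.0, -1.0]]
ft_force: [0.5, 1.0, 0.1]
finger_gap: 0.0882
grip_force: 0.0
```

```bash
cat >> h.py <<'E'
def blocks(tag,zt=.05,box=((.38,.68),(-.5,.36))):
    p,D=read_camera('top');cv2.imwrite(f'pics/{tag}.png',p[:,:,::-1]);P=cloud('top',D)
    m=(abs(P[...,2]-zt)<.008)&(P[...,0]>box[0][0])&(P[...,0]<box[0][1])&(P[...,1]>box[1][0])&(P[...,1]<box[1][1])
    n,l,st,c=cv2.connectedComponentsWithStats(m.astype(np.uint8))
    for i in range(1,n):
        if st[i,4]<80 or st[i,4]>450: continue
        q=P[l==i];r=rect(q);a=r[2] if r[1][0]<r[1][1] else r[2]+90
        g=p[l==i].astype(int).sum(1)
        print('px',np.round(c[i]),'n',st[i,4],'c',r[0],'s',r[1],'yang %.1f'%a,'zmed %.3f'%np.median(q[:,2]),'dark',(g<200).mean().round(2))
    return p,P
E
python3 - <<'E'
from h import *
s=monitor.get_state();print(s['t'],s['position'],s['joint_pos'])
blocks('top4',box=((.38,.68),(-.5,.2)))
p,d=read_camera('scene');cv2.imwrite('pics/scene4.png',p[:,:,::-1])
plan([.466,-.2735,.127],None)
E
```

```text
18.35 [0.4413 0.4157 0.1282] [ 0.7145  0.2257  1.8646 -0.      1.0503  2.0535]
px [329. 222.] n 124 c [677.7 -10.8] s [187.6   4.6] yang 179.8 zmed 0.051 dark 1.0
px [501. 249.] n 111 c [ 614.1 -485.2] s [129.7   9.4] yang 92.7 zmed 0.050 dark 0.97
px [451. 260.] n 222 c [ 578.8 -351.2] s [48.4 44.3] yang 154.3 zmed 0.049 dark 0.0
px [472. 298.] n 230 c [ 473.8 -401. ] s [45.9 48.4] yang 50.2 zmed 0.049 dark 0.0
px [426. 300.] n 295 c [ 466.6 -274.4] s [47.6 44.8] yang 137.3 zmed 0.052 dark 0.19
35 x pos [-0.19, 0.97, 0.0] turn z 0.0
```

Run:
```python
from h import *
plan([.466,-.274,.127],47.3)
```

```text
1 x pos [-0.19, 0.97, 0.0] turn z -0.85
1 x pos [-0.31, 0.94, 0.0] turn z -0.85
1 x pos [-0.42, 0.9, 0.0] turn z -0.85
1 x pos [-0.52, 0.84, 0.0] turn z -0.85
1 x pos [-0.62, 0.77, 0.0] turn z -0.85
30 x pos [-0.7, 0.69, 0.0] turn z 0.0
```

Request:
{"api": "servo_tool", "payload": {
  "rows": [
    {"delta_pos": [-0.19,0.97,0],"turn": [0,0,-0.85],"hand": 0},
    {"delta_pos": [-0.31,0.94,0],"turn": [0,0,-0.85],"hand": 0},
    {"delta_pos": [-0.42,0.9,0],"turn": [0,0,-0.85],"hand": 0},
    {"delta_pos": [-0.52,0.84,0],"turn": [0,0,-0.85],"hand": 0},
    {"delta_pos": [-0.62,0.77,0],"turn": [0,0,-0.85],"hand": 0},
    {"delta_pos": [-1,0.98,0],"turn": [0,0,0],"hand": 0},
    {"delta_pos": [-1,0.98,0],"turn": [0,0,0],"hand": 0},
    {"delta_pos": [-1,0.98,0],"turn": [0,0,0],"hand": 0}
  ]
}}

```text
t: 19.45
position: [0.4463, 0.2316, 0.1256]
tcp_rot: [[0.678, 0.735, -0.001], [0.735, -0.678, -0.001], [-0.001, -0.0, -1.0]]
ft_force: [-0.1, 0.1, 0.3]
finger_gap: 0.0883
grip_force: 0.0
```

Request:
{"api": "servo_tool", "payload": {
  "rows": [
    {"delta_pos": [-1,0.98,0],"turn": [0,0,0],"hand": 0},
    {"delta_pos": [-1,0.98,0],"turn": [0,0,0],"hand": 0},
    {"delta_pos": [-1,0.98,0],"turn": [0,0,0],"hand": 0},
    {"delta_pos": [-1,0.98,0],"turn": [0,0,0],"hand": 0},
    {"delta_pos": [-1,0.98,0],"turn": [0,0,0],"hand": 0},
    {"delta_pos": [-1,0.98,0],"turn": [0,0,0],"hand": 0},
    {"delta_pos": [-1,0.98,0],"turn": [0,0,0],"hand": 0},
    {"delta_pos": [-1,0.98,0],"turn": [0,0,0],"hand": 0}
  ]
}}

```text
t: 20.45
position: [0.4529, 0.0079, 0.1258]
tcp_rot: [[0.678, 0.735, -0.001], [0.735, -0.678, 0.0], [-0.001, -0.001, -1.0]]
ft_force: [0.2, 0.1, 0.7]
finger_gap: 0.0883
grip_force: 0.0
```

Request:
{"api": "servo_tool", "payload": {
  "rows": [
    {"delta_pos": [-1,0.98,0],"turn": [0,0,0],"hand": 0},
    {"delta_pos": [-1,0.98,0],"turn": [0,0,0],"hand": 0},
    {"delta_pos": [-1,0.98,0],"turn": [0,0,0],"hand": 0},
    {"delta_pos": [-1,0.98,0],"turn": [0,0,0],"hand": 0},
    {"delta_pos": [-1,0.98,0],"turn": [0,0,0],"hand": 0},
    {"delta_pos": [-1,0.98,0],"turn": [0,0,0],"hand": 0},
    {"delta_pos": [-1,0.98,0],"turn": [0,0,0],"hand": 0},
    {"delta_pos": [-1,0.98,0],"turn": [0,0,0],"hand": 0}
  ]
}}

```text
t: 21.45
position: [0.4596, -0.2158, 0.1257]
tcp_rot: [[0.678, 0.735, -0.001], [0.735, -0.678, 0.001], [-0.0, -0.001, -1.0]]
ft_force: [1.1, -0.0, 0.6]
finger_gap: 0.088
grip_force: 0.0
```

Request:
{"api": "servo_tool", "payload": {
  "rows": [
    {"delta_pos": [-1,0.98,0],"turn": [0,0,0],"hand": 0},
    {"delta_pos": [-1,0.98,0],"turn": [0,0,0],"hand": 0},
    {"delta_pos": [0,0,0],"turn": [0,0,0],"hand": 0}
  ]
}}

```text
t: 21.82
position: [0.4615, -0.2724, 0.1258]
tcp_rot: [[0.68, 0.733, -0.001], [0.733, -0.68, 0.0], [-0.0, -0.001, -1.0]]
ft_force: [0.4, -0.1, 0.6]
finger_gap: 0.0887
grip_force: 0.0
```

Run:
```python
from h import *
s=monitor.get_state();print(s['t'],s['position'])
p,d=read_camera('wrist');cv2.imwrite('pics/w5.png',p[:,:,::-1]);np.save('w5.npy',d)
P=cloud('wrist',d,s)
m=(abs(P[...,2]-.054)<.007)&(np.linalg.norm(P[...,:2]-[.466,-.274],axis=2)<.05)
q=P[m];print(len(q),np.median(q,0),rect(q) if len(q)>20 else 0)
plan([.466,-.274,.021],47.3)
```

```text
21.825 [ 0.4615 -0.2724  0.1258]
4991 [ 0.4686 -0.2717  0.0544] (array([ 467.3, -273.3]), array([47.4, 44. ]), 47.1)
1 x pos [0.01, 0.04, 0.87] turn z -0.01
5 x pos [0.01, 0.04, 0.87] turn z 0.0
```

View pics/w5.png

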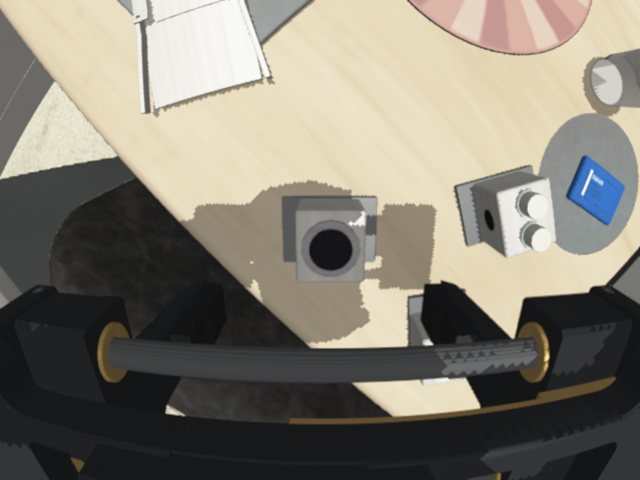

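Request:
{"api": "servo_tool", "payload": {
  "rows": [
    {"delta_pos": [0.03,0.04,0.9],"turn": [0,0,0],"hand": 0},
    {"delta_pos": [0.03,0.04,0.9],"turn": [0,0,0],"hand": 0},
    {"delta_pos": [0.03,0.04,0.9],"turn": [0,0,0],"hand": 0},
    {"delta_pos": [0.03,0.04,0.9],"turn": [0,0,0],"hand": 0},
    {"delta_pos": [0.03,0.04,0.9],"turn": [0,0,0],"hand": 0},
    {"delta_pos": [0,0.04,0.75],"turn": [0,0,0],"hand": 0},
    {"delta_pos": [0,0,0],"turn": [0,0,0],"hand": 0}
  ]
}}

```text
t: 22.75
position: [0.4663, -0.2715, 0.0196]
tcp_rot: [[0.678, 0.735, -0.003], [0.735, -0.678, 0.002], [-0.001, -0.003, -1.0]]
ft_force: [-0.2, 0.1, 0.2]
finger_gap: 0.0883
grip_force: 0.0
```

Request:
{"api": "servo_tool", "payload": {
  "rows": [
    {"delta_pos": [0,0,0],"turn": [0,0,0],"hand": 1},
    {"delta_pos": [0,0,0],"turn": [0,0,0],"hand": 1},
    {"delta_pos": [0,0,0],"turn": [0,0,0],"hand": 1},
    {"delta_pos": [0,0,0],"turn": [0,0,0],"hand": 1},
    {"delta_pos": [0,0,0],"turn": [0,0,0],"hand": 1},
    {"delta_pos": [0,0,0],"turn": [0,0,0],"hand": 1}
  ]
}}

```text
t: 23.5
position: [0.4676, -0.2723, 0.0216]
tcp_rot: [[0.678, 0.735, 0.0], [0.735, -0.678, -0.0], [0.0, 0.0, -1.0]]
ft_force: [-0.9, 1.3, 1.9]
finger_gap: 0.0436
grip_force: 20.0
```

Run:
```python
from h import *
s=monitor.get_state();print(s['t'],s['position'],s['finger_gap'])
st={'position':np.array([.4615,-.2724,.1258]),'tcp_rot':np.array([[.68,.733,-.001],[.733,-.68,0],[0,-.001,-1]])}
P=cloud('wrist',np.load('w5.npy'),st)
th=-.553;o=np.array([.629,.1135]);ex=np.array([np.cos(th),np.sin(th)]);ey=np.array([-np.sin(th),np.cos(th)])
T=np.dstack([(P[...,:2]-o)@ex,(P[...,:2]-o)@ey,P[...,2]])
m=(P[...,2]>.008)&(P[...,2]<.03)&(P[...,1]<-.05)&(P[...,0]<.62)&(np.arange(480)[:,None]<150)&(np.arange(640)[None]<300)
I=cv2.imread('pics/w5.png');m&=I.min(2)>190;m&=~np.isnan(P[...,2])
q=T[m];print(len(q),np.percentile(q,[1,50,99],axis=0))
f=q[abs(q[:,1]+.285)<.008]
print('apron x',np.percentile(f[:,0],[1,99]),'z',np.median(f[:,2]),'ymin',np.percentile(q[:,1],[.2,1,3]))
for a,b in [(-.26,-.25),(-.28,-.27),(-.295,-.285)]:
  g=q[(q[:,1]>a)&(q[:,1]<b)];lo=g[g[:,2]<.018];hi=g[g[:,2]>.0215]
  print(a,'floor x',np.percentile(lo[:,0],[.5,99.5]),'z',np.median(lo[:,2]),'guide',np.percentile(hi[:,0],[1,20,80,99]) if len(hi)>5 else 0)
```

```text
23.5 [ 0.4676 -0.2723  0.0216] 0.04363578798149176
10532 [[-0.0439 -0.297   0.0148]
 [-0.001  -0.2642  0.0166]
 [ 0.0446 -0.2177  0.0287]]
apron x [-0.0454  0.0457] z 0.01656118767049597 ymin [-0.298  -0.297  -0.2957]
-0.26 floor x [-0.0382  0.0371] z 0.016462856853742436 guide [-0.0425 -0.0409  0.0409  0.0426]
-0.28 floor x [-0.0401  0.0398] z 0.016474183198391 guide [-0.045  -0.0431  0.0436  0.0452]
-0.295 floor x [-0.0402  0.0403] z 0.016470489969673374 guide [-0.0475 -0.0454  0.0458  0.0471]
```

Run:
```python
from h import *
plan([.4872,-.1163,.085],58.3,cur=[.4676,-.2723,.085])
```

```text
1 x pos [0.8, -0.57, -0.0] turn z -0.69
1 x pos [0.85, -0.49, -0.0] turn z -0.69
6 x pos [0.89, -0.41, -0.0] turn z 0.0
```

Request:
{"api": "servo_tool", "payload": {
  "rows": [
    {"delta_pos": [0,0,-0.8],"turn": [0,0,0],"hand": 1},
    {"delta_pos": [0,0,-0.8],"turn": [0,0,0],"hand": 1},
    {"delta_pos": [0,0,-0.8],"turn": [0,0,0],"hand": 1},
    {"delta_pos": [0,0,-0.8],"turn": [0,0,0],"hand": 1}
  ]
}}

```text
t: 24.0
position: [0.4677, -0.2724, 0.087]
tcp_rot: [[0.678, 0.735, 0.001], [0.735, -0.678, -0.001], [0.0, 0.001, -1.0]]
ft_force: [-0.7, 0.2, -0.6]
finger_gap: 0.0439
grip_force: 20.0
```

Request:
{"api": "servo_tool", "payload": {
  "rows": [
    {"delta_pos": [0.8,-0.57,0],"turn": [0,0,-0.69],"hand": 1},
    {"delta_pos": [0.85,-0.49,0],"turn": [0,0,-0.69],"hand": 1},
    {"delta_pos": [0.89,-0.41,0],"turn": [0,0,0],"hand": 1},
    {"delta_pos": [0.89,-0.41,0],"turn": [0,0,0],"hand": 1},
    {"delta_pos": [0.89,-0.41,0],"turn": [0,0,0],"hand": 1},
    {"delta_pos": [0.89,-0.41,0],"turn": [0,0,0],"hand": 1},
    {"delta_pos": [0.89,-0.41,0],"turn": [0,0,0],"hand": 1},
    {"delta_pos": [0.89,-0.41,0],"turn": [0,0,0],"hand": 1}
  ]
}}

```text
t: 25.0
position: [0.4867, -0.1151, 0.0853]
tcp_rot: [[0.525, 0.851, -0.0], [0.851, -0.525, 0.0], [0.0, -0.0, -1.0]]
ft_force: [0.2, -0.9, -1.3]
finger_gap: 0.0437
grip_force: 20.0
```

Request:
{"api": "servo_tool", "payload": {
  "rows": [
    {"delta_pos": [0,0,0.8],"turn": [0,0,0],"hand": 1},
    {"delta_pos": [0,0,0.8],"turn": [0,0,0],"hand": 1},
    {"delta_pos": [0,0,0.7],"turn": [0,0,0],"hand": 1},
    {"delta_pos": [0,0,0],"turn": [0,0,0],"hand": 1},
    {"delta_pos": [0,0,0],"turn": [0,0,0],"hand": 1}
  ]
}}

```text
t: 25.62
position: [0.4862, -0.1168, 0.039]
tcp_rot: [[0.526, 0.851, -0.001], [0.851, -0.526, 0.0], [-0.0, -0.001, -1.0]]
ft_force: [0.2, -1.0, -1.5]
finger_gap: 0.0442
grip_force: 20.0
```

Request:
{"api": "servo_tool", "payload": {
  "rows": [
    {"delta_pos": [0,0,0.07],"turn": [0,0,0],"hand": 1},
    {"delta_pos": [0,0,0],"turn": [0,0,0],"hand": 0.2},
    {"delta_pos": [0,0,0],"turn": [0,0,0],"hand": 0.2},
    {"delta_pos": [0,0,-0.6],"turn": [0,0,0],"hand": 0.2},
    {"delta_pos": [0,0,-1],"turn": [0,0,0],"hand": 0.2},
    {"delta_pos": [0,0,-1],"turn": [0,0,0],"hand": 0.2},
    {"delta_pos": [-1,0,0],"turn": [0,0,0],"hand": 1},
    {"delta_pos": [-1,0,0],"turn": [0,0,0],"hand": 1}
  ]
}}

```text
t: 26.62
position: [0.4662, -0.151, 0.0915]
tcp_rot: [[0.524, 0.851, 0.002], [0.851, -0.524, -0.001], [0.0, 0.002, -1.0]]
ft_force: [0.5, 0.7, -0.1]
finger_gap: 0.0526
grip_force: 0.0
```

Request:
{"api": "servo_tool", "payload": {
  "rows": [
    {"delta_pos": [-0.4,0,0],"turn": [0,0,0],"hand": 1},
    {"delta_pos": [0,0,1],"turn": [0,0,0],"hand": 1},
    {"delta_pos": [0,0,1],"turn": [0,0,0],"hand": 1},
    {"delta_pos": [0,0,0.95],"turn": [0,0,0],"hand": 1},
    {"delta_pos": [0,0,0],"turn": [0,0,0],"hand": 1}
  ]
}}

```text
t: 27.25
position: [0.4602, -0.1567, 0.0298]
tcp_rot: [[0.525, 0.851, -0.003], [0.851, -0.525, 0.001], [-0.0, -0.003, -1.0]]
ft_force: [0.1, 0.0, 0.2]
finger_gap: 0.0028
grip_force: 0.0
```

Run:
```python
from h import *
s=monitor.get_state();print(s['t'],s['position'],s['ft_force'],s['finger_gap'])
p,d=read_camera('wrist');cv2.imwrite('pics/w6.png',p[:,:,::-1])
P=cloud('wrist',d,s)
m=(abs(P[...,2]-.069)<.005)&(np.linalg.norm(P[...,:2]-[.487,-.117],axis=2)<.05)
q=P[m];print(len(q),np.median(q,0),rect(q) if len(q)>20 else 0)
```

```text
27.25 [ 0.4602 -0.1567  0.0298] [0.0874 0.038  0.1721] 0.0027584316418701894
21408 [ 0.4866 -0.1168  0.0698] (array([ 482.9, -123.9]), array([61.8, 44.3]), 58.3)
```

View pics/w6.png

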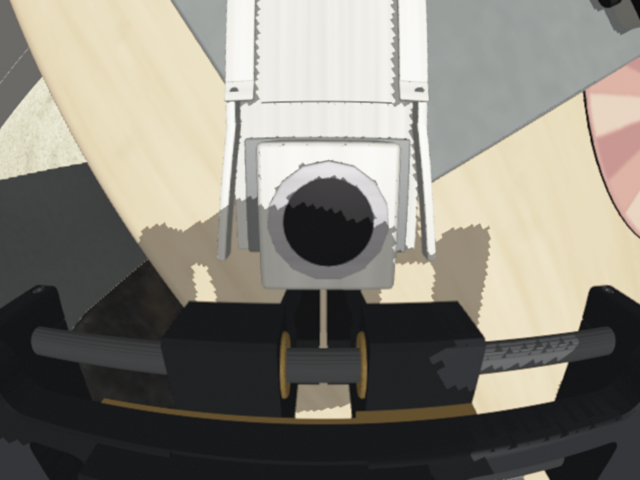

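The reference stands square on the apron (disc at (328,220)), with its foot between the guides. Next I'll push it in from behind.

Request:
{"api": "servo_tool", "payload": {
  "rows": [
    {"delta_pos": [0.6,0,0],"turn": [0,0,0],"hand": 1},
    {"delta_pos": [0.6,0,0],"turn": [0,0,0],"hand": 1},
    {"delta_pos": [0.6,0,0],"turn": [0,0,0],"hand": 1},
    {"delta_pos": [0.6,0,0],"turn": [0,0,0],"hand": 1},
    {"delta_pos": [0.6,0,0],"turn": [0,0,0],"hand": 1},
    {"delta_pos": [0.6,0,0],"turn": [0,0,0],"hand": 1},
    {"delta_pos": [0.6,0,0],"turn": [0,0,0],"hand": 1},
    {"delta_pos": [0.6,0,0],"turn": [0,0,0],"hand": 1}
  ]
}}

```text
t: 28.3
position: [0.5121, -0.0749, 0.0308]
tcp_rot: [[0.525, 0.851, -0.0], [0.851, -0.525, 0.0], [-0.0, -0.0, -1.0]]
ft_force: [0.1, -1.3, 0.6]
finger_gap: 0.0003
grip_force: 0.4
```

Request:
{"api": "servo_tool", "payload": {
  "rows": [
    {"delta_pos": [0.8,0,0],"turn": [0,0,0],"hand": 1},
    {"delta_pos": [0.8,0,0],"turn": [0,0,0],"hand": 1},
    {"delta_pos": [0.8,0,0],"turn": [0,0,0],"hand": 1},
    {"delta_pos": [0.8,0,0],"turn": [0,0,0],"hand": 1},
    {"delta_pos": [0.8,0,0],"turn": [0,0,0],"hand": 1},
    {"delta_pos": [0.8,0,0],"turn": [0,0,0],"hand": 1},
    {"delta_pos": [0.8,0,0],"turn": [0,0,0],"hand": 1}
  ]
}}

```text
t: 29.18
position: [0.5711, 0.0206, 0.0309]
tcp_rot: [[0.525, 0.851, -0.0], [0.851, -0.525, -0.0], [-0.0, -0.0, -1.0]]
ft_force: [0.5, -1.0, -0.4]
finger_gap: 0.0002
grip_force: 0.1
```

```bash
cat >> h.py <<'E'
TH=-.553;O=np.array([.629,.1135])
def tray(p,th=TH):
    r=np.array(p)[...,:2]-O;return np.stack([r@[np.cos(th),np.sin(th)],r@[-np.sin(th),np.cos(th)]],-1)
E
python3 - <<'E'
from h import *
s=monitor.get_state();print(s['t'],s['position'],s['ft_force'],tray(s['position']))
p,d=read_camera('wrist');cv2.imwrite('pics/w7.png',p[:,:,::-1]);P=cloud('wrist',d,s)
m=(abs(P[...,2]-.069)<.004);t=tray(P[m]);t=t[(abs(t[:,0])<.04)&(t[:,1]>-.2)&(t[:,1]<-.02)];print(len(t),np.percentile(t,[1,50,99],axis=0))
E
```

```text
29.175 [0.5711 0.0206 0.0309] [ 0.4951 -0.9936 -0.4329] [-0.0005 -0.1095]
18374 [[-0.0215 -0.0995]
 [-0.0003 -0.0702]
 [ 0.0205 -0.0504]]
```

Request:
{"api": "servo_tool", "payload": {
  "rows": [
    {"delta_pos": [0.3,0,0],"turn": [0,0,0],"hand": 1},
    {"delta_pos": [0.3,0,0],"turn": [0,0,0],"hand": 1},
    {"delta_pos": [0.2,0,0],"turn": [0,0,0],"hand": 1}
  ]
}}

```text
t: 29.6
position: [0.579, 0.0333, 0.0309]
tcp_rot: [[0.525, 0.851, -0.0], [0.851, -0.525, -0.0], [-0.0, -0.0, -1.0]]
ft_force: [-1.7, -0.7, 1.7]
finger_gap: 0.0001
grip_force: 0.4
```

Request:
{"api": "servo_tool", "payload": {
  "rows": [
    {"delta_pos": [0.1,0,0],"turn": [0,0,0],"hand": 1}
  ]
}}

```text
t: 29.72
position: [0.58, 0.035, 0.0309]
tcp_rot: [[0.525, 0.851, -0.0], [0.851, -0.525, -0.0], [-0.0, -0.0, -1.0]]
ft_force: [-0.7, 0.0, 1.2]
finger_gap: 0.0007
grip_force: 0.4
```

Request:
{"api": "servo_tool", "payload": {
  "rows": [
    {"delta_pos": [0.1,0,0],"turn": [0,0,0],"hand": 1}
  ]
}}

```text
t: 29.85
position: [0.5803, 0.0354, 0.031]
tcp_rot: [[0.524, 0.851, -0.002], [0.851, -0.524, -0.002], [-0.003, -0.0, -1.0]]
ft_force: [-5.1, -8.7, 6.4]
finger_gap: 0.0003
grip_force: 5.1
```

Request:
{"api": "servo_tool", "payload": {
  "rows": [
    {"delta_pos": [-1,0,0],"turn": [0,0,0],"hand": 1},
    {"delta_pos": [0,0,-1],"turn": [0,0,0],"hand": 0},
    {"delta_pos": [0,0,-1],"turn": [0,0,0],"hand": 0},
    {"delta_pos": [0,0,-1],"turn": [0,0,0],"hand": 0},
    {"delta_pos": [-0.97,0.63,-1],"turn": [0,0,0],"hand": 0},
    {"delta_pos": [-0.97,0.63,-1],"turn": [0,0,0],"hand": 0},
    {"delta_pos": [-0.97,0.63,0],"turn": [0,0,0],"hand": 0},
    {"delta_pos": [-0.97,0.63,0],"turn": [0,0,0],"hand": 0}
  ]
}}

```text
t: 30.85
position: [0.5735, -0.0736, 0.1332]
tcp_rot: [[0.526, 0.851, 0.003], [0.851, -0.526, -0.0], [0.002, 0.003, -1.0]]
ft_force: [0.5, 0.1, 0.6]
finger_gap: 0.0685
grip_force: 0.0
```

Request:
{"api": "servo_tool", "payload": {
  "rows": [
    {"delta_pos": [-0.97,0.63,0],"turn": [0,0,0],"hand": 0},
    {"delta_pos": [-0.97,0.63,0],"turn": [0,0,0],"hand": 0},
    {"delta_pos": [-0.97,0.63,0],"turn": [0,0,0],"hand": 0},
    {"delta_pos": [-0.97,0.63,0],"turn": [0,0,0],"hand": 0},
    {"delta_pos": [-0.97,0.63,0],"turn": [0,0,0],"hand": 0},
    {"delta_pos": [-0.97,0.63,0],"turn": [0,0,0],"hand": 0},
    {"delta_pos": [-0.97,0.63,0],"turn": [0,0,0],"hand": 0},
    {"delta_pos": [-0.97,0.63,0],"turn": [0,0,0],"hand": 0}
  ]
}}

```text
t: 31.85
position: [0.577, -0.2594, 0.1308]
tcp_rot: [[0.525, 0.851, -0.0], [0.851, -0.525, 0.0], [0.0, -0.0, -1.0]]
ft_force: [-0.2, 0.7, 0.1]
finger_gap: 0.0883
grip_force: 0.0
```

Request:
{"api": "servo_tool", "payload": {
  "rows": [
    {"delta_pos": [-0.97,0.63,0],"turn": [0,0,0],"hand": 0},
    {"delta_pos": [-0.97,0.63,0],"turn": [0,0,0],"hand": 0},
    {"delta_pos": [-0.97,0.63,0],"turn": [0,0,0],"hand": 0},
    {"delta_pos": [-0.97,0.63,0],"turn": [0,0,-0.75],"hand": 0},
    {"delta_pos": [0,0,0],"turn": [0,0,0],"hand": 0}
  ]
}}

```text
t: 32.48
position: [0.5791, -0.3523, 0.1308]
tcp_rot: [[0.436, 0.9, 0.0], [0.9, -0.436, -0.0], [-0.0, 0.0, -1.0]]
ft_force: [-0.2, -0.3, -0.4]
finger_gap: 0.0881
grip_force: 0.0
```

```bash
cat >> h.py <<'E'
def near(tag,xy,zt=.05):
    s=monitor.get_state();p,d=read_camera('wrist');cv2.imwrite(f'pics/{tag}.png',p[:,:,::-1]);P=cloud('wrist',d,s)
    m=(abs(P[...,2]-zt)<.005)&(np.linalg.norm(P[...,:2]-xy,axis=2)<.05);q=P[m];r=rect(q)
    a=r[2] if r[1][0]<r[1][1] else r[2]+90
    R=s['tcp_rot'];yw=np.degrees(np.arctan2(R[1,0],R[0,0]))
    print(s['t'],s['position'],'yaw %.1f'%yw,len(q),r,'tool x wanted %.1f or %.1f'%(a+90,a-90));return r,a,s
E
python3 - <<'E'
from h import *
r,a,s=near('w8',[.579,-.351])
plan(list(r[0]/1000)+[.021],a-90,n=6)
E
```

```text
32.475 [ 0.5791 -0.3523  0.1308] yaw 64.1 3509 (array([ 580.6, -350.6]), array([47.7, 44.8]), 64.2) tool x wanted 244.2 or 64.2
1 x pos [0.01, 0.01, 0.91] turn z -0.01
5 x pos [0.01, 0.01, 0.91] turn z 0.0
```

Request:
{"api": "servo_tool", "payload": {
  "rows": [
    {"delta_pos": [0.01,0.01,0.91],"turn": [0,0,0],"hand": 0},
    {"delta_pos": [0.01,0.01,0.91],"turn": [0,0,0],"hand": 0},
    {"delta_pos": [0.01,0.01,0.91],"turn": [0,0,0],"hand": 0},
    {"delta_pos": [0.01,0.01,0.91],"turn": [0,0,0],"hand": 0},
    {"delta_pos": [0.01,0.01,0.91],"turn": [0,0,0],"hand": 0},
    {"delta_pos": [0.01,0.01,0.91],"turn": [0,0,0],"hand": 0},
    {"delta_pos": [0,0,0],"turn": [0,0,0],"hand": 0}
  ]
}}

```text
t: 33.4
position: [0.5792, -0.3489, 0.0192]
tcp_rot: [[0.433, 0.901, -0.003], [0.901, -0.433, 0.002], [0.001, -0.004, -1.0]]
ft_force: [0.4, -0.4, -0.0]
finger_gap: 0.0884
grip_force: 0.0
```

Request:
{"api": "servo_tool", "payload": {
  "rows": [
    {"delta_pos": [0,0,0],"turn": [0,0,0],"hand": 1},
    {"delta_pos": [0,0,0],"turn": [0,0,0],"hand": 1},
    {"delta_pos": [0,0,0],"turn": [0,0,0],"hand": 1},
    {"delta_pos": [0,0,0],"turn": [0,0,0],"hand": 1},
    {"delta_pos": [0,0,0],"turn": [0,0,0],"hand": 1},
    {"delta_pos": [0,0,0],"turn": [0,0,0],"hand": 1}
  ]
}}

```text
t: 34.15
position: [0.5808, -0.3499, 0.0221]
tcp_rot: [[0.433, 0.901, 0.0], [0.901, -0.433, -0.0], [-0.0, 0.0, -1.0]]
ft_force: [-0.9, 1.1, 2.8]
finger_gap: 0.0438
grip_force: 20.0
```

Request:
{"api": "servo_tool", "payload": {
  "rows": [
    {"delta_pos": [0,0,-0.8],"turn": [0,0,0],"hand": 1},
    {"delta_pos": [0,0,-0.8],"turn": [0,0,0],"hand": 1},
    {"delta_pos": [0,0,-0.8],"turn": [0,0,0],"hand": 1},
    {"delta_pos": [0,0,-0.8],"turn": [0,0,0],"hand": 1}
  ]
}}

```text
t: 34.65
position: [0.5811, -0.35, 0.0875]
tcp_rot: [[0.433, 0.901, 0.001], [0.901, -0.433, -0.001], [-0.0, 0.001, -1.0]]
ft_force: [0.2, -0.2, -0.2]
finger_gap: 0.0439
grip_force: 20.0
```

Run:
```python
from h import *
plan([.4872,-.1163,.085],58.3,n=11)
```

```text
1 x pos [0.77, -0.84, 0.01] turn z 0.75
10 x pos [0.68, -0.92, 0.01] turn z 0.0
```

Request:
{"api": "servo_tool", "payload": {
  "rows": [
    {"delta_pos": [0.77,-0.84,0.01],"turn": [0,0,0.75],"hand": 1},
    {"delta_pos": [0.68,-0.92,0.01],"turn": [0,0,0],"hand": 1},
    {"delta_pos": [0.68,-0.92,0.01],"turn": [0,0,0],"hand": 1},
    {"delta_pos": [0.68,-0.92,0.01],"turn": [0,0,0],"hand": 1},
    {"delta_pos": [0.68,-0.92,0.01],"turn": [0,0,0],"hand": 1},
    {"delta_pos": [0.68,-0.92,0.01],"turn": [0,0,0],"hand": 1},
    {"delta_pos": [0.68,-0.92,0.01],"turn": [0,0,0],"hand": 1},
    {"delta_pos": [0.68,-0.92,0.01],"turn": [0,0,0],"hand": 1}
  ]
}}

```text
t: 35.65
position: [0.5121, -0.1786, 0.0842]
tcp_rot: [[0.525, 0.851, 0.0], [0.851, -0.525, 0.0], [0.0, 0.0, -1.0]]
ft_force: [0.1, 0.3, 0.6]
finger_gap: 0.0441
grip_force: 20.0
```

Request:
{"api": "servo_tool", "payload": {
  "rows": [
    {"delta_pos": [0.68,-0.92,0.01],"turn": [0,0,0],"hand": 1},
    {"delta_pos": [0.68,-0.92,0.01],"turn": [0,0,0],"hand": 1},
    {"delta_pos": [0.68,-0.92,0.01],"turn": [0,0,0],"hand": 1},
    {"delta_pos": [0,0,0],"turn": [0,0,0],"hand": 1}
  ]
}}

```text
t: 36.15
position: [0.4861, -0.1146, 0.0833]
tcp_rot: [[0.523, 0.852, -0.001], [0.852, -0.523, 0.0], [-0.0, -0.001, -1.0]]
ft_force: [-0.4, 0.3, -1.7]
finger_gap: 0.0441
grip_force: 20.0
```

Request:
{"api": "servo_tool", "payload": {
  "rows": [
    {"delta_pos": [0,0,0.8],"turn": [0,0,0],"hand": 1},
    {"delta_pos": [0,0,0.8],"turn": [0,0,0],"hand": 1},
    {"delta_pos": [0,0,0.6],"turn": [0,0,0],"hand": 1},
    {"delta_pos": [0,0,0],"turn": [0,0,0],"hand": 1},
    {"delta_pos": [0,0,0],"turn": [0,0,0],"hand": 1}
  ]
}}

```text
t: 36.78
position: [0.4869, -0.1165, 0.0391]
tcp_rot: [[0.526, 0.851, -0.001], [0.851, -0.526, 0.0], [-0.0, -0.001, -1.0]]
ft_force: [0.3, -0.6, -0.6]
finger_gap: 0.0437
grip_force: 20.0
```

Request:
{"api": "servo_tool", "payload": {
  "rows": [
    {"delta_pos": [0,0,0.07],"turn": [0,0,0],"hand": 1},
    {"delta_pos": [0,0,0],"turn": [0,0,0],"hand": 0.2},
    {"delta_pos": [0,0,0],"turn": [0,0,0],"hand": 0.2},
    {"delta_pos": [0,0,-0.8],"turn": [0,0,0],"hand": 0.2},
    {"delta_pos": [0,0,-1],"turn": [0,0,0],"hand": 0.2},
    {"delta_pos": [0,0,-1],"turn": [0,0,0],"hand": 0.2},
    {"delta_pos": [-1,0,-0.2],"turn": [0,0,0],"hand": 0.6},
    {"delta_pos": [-1,0,0],"turn": [0,0,0],"hand": 1}
  ]
}}

```text
t: 37.78
position: [0.467, -0.1509, 0.1003]
tcp_rot: [[0.524, 0.851, 0.003], [0.851, -0.524, -0.001], [0.001, 0.003, -1.0]]
ft_force: [-0.3, -0.6, -0.2]
finger_gap: 0.0521
grip_force: 0.0
```

Request:
{"api": "servo_tool", "payload": {
  "rows": [
    {"delta_pos": [-0.5,0,0],"turn": [0,0,0],"hand": 1},
    {"delta_pos": [0,0,1],"turn": [0,0,0],"hand": 1},
    {"delta_pos": [0,0,1],"turn": [0,0,0],"hand": 1},
    {"delta_pos": [0,0,1],"turn": [0,0,0],"hand": 1},
    {"delta_pos": [0,0,0.35],"turn": [0,0,0],"hand": 1},
    {"delta_pos": [0,0,0],"turn": [0,0,0],"hand": 1}
  ]
}}

```text
t: 38.52
position: [0.4607, -0.1587, 0.0311]
tcp_rot: [[0.525, 0.851, -0.001], [0.851, -0.525, 0.0], [-0.0, -0.001, -1.0]]
ft_force: [0.0, -1.1, -0.0]
finger_gap: 0.0001
grip_force: 0.0
```

Request:
{"api": "servo_tool", "payload": {
  "rows": [
    {"delta_pos": [0.6,0,0],"turn": [0,0,0],"hand": 1},
    {"delta_pos": [0.6,0,0],"turn": [0,0,0],"hand": 1},
    {"delta_pos": [0.6,0,0],"turn": [0,0,0],"hand": 1},
    {"delta_pos": [0.6,0,0],"turn": [0,0,0],"hand": 1},
    {"delta_pos": [0.6,0,0],"turn": [0,0,0],"hand": 1},
    {"delta_pos": [0.6,0,0],"turn": [0,0,0],"hand": 1},
    {"delta_pos": [0.6,0,0],"turn": [0,0,0],"hand": 1},
    {"delta_pos": [0.6,0,0],"turn": [0,0,0],"hand": 1}
  ]
}}

```text
t: 39.52
position: [0.5116, -0.0764, 0.031]
tcp_rot: [[0.525, 0.851, -0.0], [0.851, -0.525, 0.0], [-0.0, -0.0, -1.0]]
ft_force: [-1.1, -1.3, 0.8]
finger_gap: 0.0003
grip_force: 0.4
```

Request:
{"api": "servo_tool", "payload": {
  "rows": [
    {"delta_pos": [0.7,0,0],"turn": [0,0,0],"hand": 1},
    {"delta_pos": [0.7,0,0],"turn": [0,0,0],"hand": 1},
    {"delta_pos": [0.7,0,0],"turn": [0,0,0],"hand": 1},
    {"delta_pos": [0.7,0,0],"turn": [0,0,0],"hand": 1},
    {"delta_pos": [0.3,0,0],"turn": [0,0,0],"hand": 1}
  ]
}}

```text
t: 40.15
position: [0.5444, -0.0235, 0.0311]
tcp_rot: [[0.524, 0.851, 0.0], [0.851, -0.524, -0.0], [0.0, 0.0, -1.0]]
ft_force: [0.4, -0.8, 1.3]
finger_gap: 0.0005
grip_force: 0.4
```

Run:
```python
from h import *
s=monitor.get_state();print(s['t'],s['position'],s['ft_force'],tray(s['position']))
```

```text
40.15 [ 0.5444 -0.0235  0.0311] [ 0.3622 -0.7582  1.2503] [-0.    -0.161]
```

Request:
{"api": "servo_tool", "payload": {
  "rows": [
    {"delta_pos": [0.3,0,0],"turn": [0,0,0],"hand": 1},
    {"delta_pos": [0.3,0,0],"turn": [0,0,0],"hand": 1},
    {"delta_pos": [0.2,0,0],"turn": [0,0,0],"hand": 1}
  ]
}}

```text
t: 40.52
position: [0.5523, -0.0106, 0.0311]
tcp_rot: [[0.525, 0.851, -0.0], [0.851, -0.525, -0.0], [-0.0, -0.0, -1.0]]
ft_force: [-0.0, -0.6, 0.7]
finger_gap: 0.0005
grip_force: 0.4
```

Request:
{"api": "servo_tool", "payload": {
  "rows": [
    {"delta_pos": [0.1,0,0],"turn": [0,0,0],"hand": 1}
  ]
}}

```text
t: 40.65
position: [0.5533, -0.009, 0.0311]
tcp_rot: [[0.525, 0.851, -0.0], [0.851, -0.525, -0.0], [-0.0, -0.0, -1.0]]
ft_force: [-0.5, 0.1, -0.4]
finger_gap: 0.0006
grip_force: 0.4
```

Request:
{"api": "servo_tool", "payload": {
  "rows": [
    {"delta_pos": [0.1,0,0],"turn": [0,0,0],"hand": 1}
  ]
}}

```text
t: 40.78
position: [0.5543, -0.0074, 0.0311]
tcp_rot: [[0.525, 0.851, -0.0], [0.851, -0.525, -0.0], [-0.0, -0.0, -1.0]]
ft_force: [-0.4, -0.5, 0.7]
finger_gap: 0.0002
grip_force: 0.6
```

Request:
{"api": "servo_tool", "payload": {
  "rows": [
    {"delta_pos": [0.1,0,0],"turn": [0,0,0],"hand": 1}
  ]
}}

```text
t: 40.9
position: [0.5544, -0.0072, 0.0313]
tcp_rot: [[0.524, 0.852, -0.002], [0.852, -0.524, -0.003], [-0.004, -0.001, -1.0]]
ft_force: [-6.0, -11.5, 7.1]
finger_gap: 0.0005
grip_force: 6.5
```

Run:
```python
from h import *
s=monitor.get_state();print(s['ft_force'],tray(s['position']))
```

```text
[ -6.0355 -11.5283   7.0925] [-0.0001 -0.1419]
```

Request:
{"api": "servo_tool", "payload": {
  "rows": [
    {"delta_pos": [-1,0,0],"turn": [0,0,0],"hand": 1},
    {"delta_pos": [0,0,-1],"turn": [0,0,0],"hand": 0},
    {"delta_pos": [0,0,-1],"turn": [0,0,0],"hand": 0},
    {"delta_pos": [0,0,-1],"turn": [0,0,0],"hand": 0},
    {"delta_pos": [0,0,-1],"turn": [0,0,0],"hand": 0},
    {"delta_pos": [0,0,-1],"turn": [0,0,0],"hand": 0}
  ]
}}

```text
t: 41.65
position: [0.5442, -0.0232, 0.1315]
tcp_rot: [[0.526, 0.851, -0.0], [0.851, -0.526, 0.001], [0.0, -0.0, -1.0]]
ft_force: [0.2, 0.7, -0.1]
finger_gap: 0.0484
grip_force: 0.0
```

Run:
```python
from h import *
blocks('top9');s=monitor.get_state();print(s['t'],s['position'])
p,D=read_camera('wrist');cv2.imwrite('pics/w9.png',p[:,:,::-1])
plan([.474,-.401,.131],140)
```

```text
px [500. 248.] n 107 c [ 614.2 -485.1] s [  5.3 126.3] yang 89.8 zmed 0.050 dark 0.98
px [472. 298.] n 229 c [ 473.5 -401.7] s [44.4 50.8] yang 53.0 zmed 0.050 dark 0.0
px [225. 311.] n 236 c [428.7 263. ] s [48.3 44.4] yang 111.8 zmed 0.049 dark 0.0
41.7 [ 0.5462 -0.0233  0.1344]
1 x pos [-0.9, 0.34, 0.01] turn z -0.93
1 x pos [-0.93, 0.22, 0.01] turn z -0.93
1 x pos [-0.96, 0.1, 0.01] turn z -0.93
1 x pos [-0.96, -0.02, 0.01] turn z -0.93
1 x pos [-0.95, -0.15, 0.01] turn z -0.93
1 x pos [-0.92, -0.27, 0.01] turn z -0.93
1 x pos [-0.88, -0.39, 0.01] turn z -0.93
1 x pos [-0.82, -0.5, 0.01] turn z -0.93
1 x pos [-0.75, -0.6, 0.01] turn z -0.93
1 x pos [-0.67, -0.69, 0.01] turn z -0.93
1 x pos [-0.57, -0.77, 0.01] turn z -0.93
9 x pos [-0.47, -0.84, 0.01] turn z 0.0
```

Request:
{"api": "servo_tool", "payload": {
  "rows": [
    {"delta_pos": [-0.9,0.34,0],"turn": [0,0,-0.94],"hand": 0},
    {"delta_pos": [-0.93,0.22,0],"turn": [0,0,-0.94],"hand": 0},
    {"delta_pos": [-0.96,0.1,0],"turn": [0,0,-0.94],"hand": 0},
    {"delta_pos": [-0.96,-0.02,0],"turn": [0,0,-0.94],"hand": 0},
    {"delta_pos": [-0.95,-0.15,0],"turn": [0,0,-0.94],"hand": 0},
    {"delta_pos": [-0.92,-0.27,0],"turn": [0,0,-0.94],"hand": 0},
    {"delta_pos": [-0.88,-0.39,0],"turn": [0,0,-0.94],"hand": 0},
    {"delta_pos": [-0.82,-0.5,0],"turn": [0,0,-0.94],"hand": 0}
  ]
}}

```text
t: 42.75
position: [0.5155, -0.1744, 0.1297]
tcp_rot: [[-0.48, 0.877, -0.001], [0.877, 0.48, 0.001], [0.001, -0.001, -1.0]]
ft_force: [0.4, -0.6, 0.6]
finger_gap: 0.088
grip_force: 0.0
```

Request:
{"api": "servo_tool", "payload": {
  "rows": [
    {"delta_pos": [-0.75,-0.6,0],"turn": [0,0,-0.94],"hand": 0},
    {"delta_pos": [-0.67,-0.69,0],"turn": [0,0,-0.94],"hand": 0},
    {"delta_pos": [-0.57,-0.77,0],"turn": [0,0,-0.94],"hand": 0},
    {"delta_pos": [-0.47,-0.84,0],"turn": [0,0,0],"hand": 0},
    {"delta_pos": [-0.47,-0.84,0],"turn": [0,0,0],"hand": 0},
    {"delta_pos": [-0.47,-0.84,0],"turn": [0,0,0],"hand": 0},
    {"delta_pos": [-0.47,-0.84,0],"turn": [0,0,0],"hand": 0},
    {"delta_pos": [-0.47,-0.84,0],"turn": [0,0,0],"hand": 0}
  ]
}}

```text
t: 43.75
position: [0.4902, -0.3267, 0.1311]
tcp_rot: [[-0.777, 0.629, 0.0], [0.629, 0.777, -0.0], [-0.0, 0.0, -1.0]]
ft_force: [-0.7, -0.1, 0.0]
finger_gap: 0.0878
grip_force: 0.0
```

Request:
{"api": "servo_tool", "payload": {
  "rows": [
    {"delta_pos": [-0.47,-0.84,0],"turn": [0,0,0],"hand": 0},
    {"delta_pos": [-0.47,-0.84,0],"turn": [0,0,0],"hand": 0},
    {"delta_pos": [-0.47,-0.84,0],"turn": [0,0,0],"hand": 0},
    {"delta_pos": [-0.47,-0.84,0],"turn": [0,0,0],"hand": 0},
    {"delta_pos": [0,0,0],"turn": [0,0,0],"hand": 0}
  ]
}}

```text
t: 44.38
position: [0.4771, -0.4028, 0.1311]
tcp_rot: [[-0.777, 0.63, 0.0], [0.63, 0.777, -0.0], [-0.0, -0.0, -1.0]]
ft_force: [0.6, 0.8, 0.8]
finger_gap: 0.0883
grip_force: 0.0
```

Run:
```python
from h import *
r,a,s=near('w10',[.474,-.401])
plan(list(r[0]/1000)+[.021],a+90,n=6)
```

```text
44.375 [ 0.4771 -0.4028  0.1311] yaw 140.9 3551 (array([ 474.6, -401.4]), array([44. , 48.8]), 53.2) tool x wanted 143.2 or -36.8
1 x pos [0.02, -0.01, 0.92] turn z -0.28
5 x pos [0.02, -0.01, 0.92] turn z 0.0
```

Request:
{"api": "servo_tool", "payload": {
  "rows": [
    {"delta_pos": [0.02,-0.01,0.9],"turn": [0,0,-0.28],"hand": 0},
    {"delta_pos": [0.02,-0.01,0.92],"turn": [0,0,0],"hand": 0},
    {"delta_pos": [0.02,-0.01,0.92],"turn": [0,0,0],"hand": 0},
    {"delta_pos": [0.02,-0.01,0.92],"turn": [0,0,0],"hand": 0},
    {"delta_pos": [0.02,-0.01,0.92],"turn": [0,0,0],"hand": 0},
    {"delta_pos": [0.02,-0.01,0.9],"turn": [0,0,0],"hand": 0},
    {"delta_pos": [0,0,0],"turn": [0,0,0],"hand": 0}
  ]
}}

```text
t: 45.3
position: [0.4733, -0.3996, 0.0191]
tcp_rot: [[-0.802, 0.598, -0.003], [0.598, 0.802, 0.003], [0.004, 0.0, -1.0]]
ft_force: [0.2, 0.7, 0.2]
finger_gap: 0.088
grip_force: 0.0
```

Request:
{"api": "servo_tool", "payload": {
  "rows": [
    {"delta_pos": [0,0,0],"turn": [0,0,0],"hand": 1},
    {"delta_pos": [0,0,0],"turn": [0,0,0],"hand": 1},
    {"delta_pos": [0,0,0],"turn": [0,0,0],"hand": 1},
    {"delta_pos": [0,0,0],"turn": [0,0,0],"hand": 1},
    {"delta_pos": [0,0,0],"turn": [0,0,0],"hand": 1},
    {"delta_pos": [0,0,0],"turn": [0,0,0],"hand": 1}
  ]
}}

```text
t: 46.05
position: [0.4748, -0.4009, 0.0218]
tcp_rot: [[-0.802, 0.598, 0.0], [0.598, 0.802, -0.0], [-0.0, -0.0, -1.0]]
ft_force: [-0.7, -0.2, 2.0]
finger_gap: 0.0438
grip_force: 20.0
```

Request:
{"api": "servo_tool", "payload": {
  "rows": [
    {"delta_pos": [0,0,-0.8],"turn": [0,0,0],"hand": 1},
    {"delta_pos": [0,0,-0.8],"turn": [0,0,0],"hand": 1},
    {"delta_pos": [0,0,-0.8],"turn": [0,0,0],"hand": 1},
    {"delta_pos": [0,0,-0.8],"turn": [0,0,0],"hand": 1}
  ]
}}

```text
t: 46.55
position: [0.4749, -0.401, 0.0872]
tcp_rot: [[-0.802, 0.598, 0.001], [0.598, 0.802, -0.001], [-0.001, -0.0, -1.0]]
ft_force: [-0.6, 0.6, -1.0]
finger_gap: 0.0438
grip_force: 20.0
```

Run:
```python
from h import *
plan([.4872,-.1163,.085],58.3,n=15)
```

```text
1 x pos [0.53, 0.79, 0.01] turn z 0.97
1 x pos [0.64, 0.71, 0.01] turn z 0.97
1 x pos [0.72, 0.61, 0.01] turn z 0.97
1 x pos [0.8, 0.51, 0.01] turn z 0.97
1 x pos [0.86, 0.4, 0.01] turn z 0.97
1 x pos [0.91, 0.28, 0.01] turn z 0.97
1 x pos [0.94, 0.16, 0.01] turn z 0.97
1 x pos [0.95, 0.03, 0.01] turn z 0.97
1 x pos [0.94, -0.1, 0.01] turn z 0.97
1 x pos [0.92, -0.23, 0.01] turn z 0.97
1 x pos [0.88, -0.35, 0.01] turn z 0.97
4 x pos [0.83, -0.46, 0.01] turn z 0.0
```

Request:
{"api": "servo_tool", "payload": {
  "rows": [
    {"delta_pos": [0.53,0.79,0.01],"turn": [0,0,0.97],"hand": 1},
    {"delta_pos": [0.64,0.71,0.01],"turn": [0,0,0.97],"hand": 1},
    {"delta_pos": [0.72,0.61,0.01],"turn": [0,0,0.97],"hand": 1},
    {"delta_pos": [0.8,0.51,0.01],"turn": [0,0,0.97],"hand": 1},
    {"delta_pos": [0.86,0.4,0.01],"turn": [0,0,0.97],"hand": 1},
    {"delta_pos": [0.91,0.28,0.01],"turn": [0,0,0.97],"hand": 1},
    {"delta_pos": [0.94,0.16,0.01],"turn": [0,0,0.97],"hand": 1},
    {"delta_pos": [0.95,0.03,0.01],"turn": [0,0,0.96],"hand": 1}
  ]
}}

```text
t: 47.55
position: [0.4821, -0.2484, 0.0849]
tcp_rot: [[0.156, 0.988, 0.001], [0.988, -0.156, -0.0], [-0.0, 0.001, -1.0]]
ft_force: [0.4, 0.2, -0.5]
finger_gap: 0.0439
grip_force: 20.0
```

Request:
{"api": "servo_tool", "payload": {
  "rows": [
    {"delta_pos": [0.94,-0.1,0.01],"turn": [0,0,0.96],"hand": 1},
    {"delta_pos": [0.92,-0.23,0.01],"turn": [0,0,0.96],"hand": 1},
    {"delta_pos": [0.88,-0.35,0.01],"turn": [0,0,0.96],"hand": 1},
    {"delta_pos": [0.83,-0.46,0.01],"turn": [0,0,0],"hand": 1},
    {"delta_pos": [0.83,-0.46,0.01],"turn": [0,0,0],"hand": 1},
    {"delta_pos": [0.83,-0.46,0.01],"turn": [0,0,0],"hand": 1},
    {"delta_pos": [0.83,-0.46,0.01],"turn": [0,0,0],"hand": 1},
    {"delta_pos": [0,0,0],"turn": [0,0,0],"hand": 1}
  ]
}}

```text
t: 48.55
position: [0.4878, -0.1149, 0.0824]
tcp_rot: [[0.524, 0.852, -0.0], [0.852, -0.524, 0.0], [-0.0, -0.0, -1.0]]
ft_force: [-0.7, 0.7, -0.6]
finger_gap: 0.044
grip_force: 20.0
```

Request:
{"api": "servo_tool", "payload": {
  "rows": [
    {"delta_pos": [0,0,0.8],"turn": [0,0,0],"hand": 1},
    {"delta_pos": [0,0,0.8],"turn": [0,0,0],"hand": 1},
    {"delta_pos": [0,0,0.6],"turn": [0,0,0],"hand": 1},
    {"delta_pos": [0,0,0],"turn": [0,0,0],"hand": 1},
    {"delta_pos": [0,0,0],"turn": [0,0,0],"hand": 1}
  ]
}}

```text
t: 49.18
position: [0.4876, -0.1165, 0.0379]
tcp_rot: [[0.527, 0.85, -0.001], [0.85, -0.527, 0.0], [-0.0, -0.001, -1.0]]
ft_force: [0.6, 0.8, -0.4]
finger_gap: 0.044
grip_force: 20.0
```

Request:
{"api": "servo_tool", "payload": {
  "rows": [
    {"delta_pos": [0,0,0.03],"turn": [0,0,0],"hand": 1},
    {"delta_pos": [0,0,0],"turn": [0,0,0],"hand": 0.2},
    {"delta_pos": [0,0,0],"turn": [0,0,0],"hand": 0.2},
    {"delta_pos": [0,0,-0.8],"turn": [0,0,0],"hand": 0.2},
    {"delta_pos": [0,0,-1],"turn": [0,0,0],"hand": 0.2},
    {"delta_pos": [0,0,-1],"turn": [0,0,0],"hand": 0.2},
    {"delta_pos": [-1,0,-0.2],"turn": [0,0,0],"hand": 0.6},
    {"delta_pos": [-1,0,0],"turn": [0,0,0],"hand": 1}
  ]
}}

```text
t: 50.18
position: [0.4678, -0.1509, 0.1001]
tcp_rot: [[0.526, 0.851, 0.003], [0.851, -0.526, -0.001], [0.001, 0.003, -1.0]]
ft_force: [0.1, -0.5, -1.0]
finger_gap: 0.0525
grip_force: 0.0
```

Request:
{"api": "servo_tool", "payload": {
  "rows": [
    {"delta_pos": [-0.5,0,0],"turn": [0,0,0],"hand": 1},
    {"delta_pos": [0,0,1],"turn": [0,0,0],"hand": 1},
    {"delta_pos": [0,0,1],"turn": [0,0,0],"hand": 1},
    {"delta_pos": [0,0,1],"turn": [0,0,0],"hand": 1},
    {"delta_pos": [0,0,0.35],"turn": [0,0,0],"hand": 1},
    {"delta_pos": [0,0,0],"turn": [0,0,0],"hand": 1}
  ]
}}

```text
t: 50.92
position: [0.4615, -0.1587, 0.0309]
tcp_rot: [[0.526, 0.85, -0.001], [0.85, -0.526, 0.0], [-0.0, -0.001, -1.0]]
ft_force: [0.0, 0.3, 0.5]
finger_gap: 0.0002
grip_force: 0.0
```

Request:
{"api": "servo_tool", "payload": {
  "rows": [
    {"delta_pos": [0.6,0,0],"turn": [0,0,0],"hand": 1},
    {"delta_pos": [0.6,0,0],"turn": [0,0,0],"hand": 1},
    {"delta_pos": [0.6,0,0],"turn": [0,0,0],"hand": 1},
    {"delta_pos": [0.6,0,0],"turn": [0,0,0],"hand": 1},
    {"delta_pos": [0.6,0,0],"turn": [0,0,0],"hand": 1},
    {"delta_pos": [0.6,0,0],"turn": [0,0,0],"hand": 1},
    {"delta_pos": [0.6,0,0],"turn": [0,0,0],"hand": 1},
    {"delta_pos": [0.6,0,0],"turn": [0,0,0],"hand": 1}
  ]
}}

```text
t: 51.92
position: [0.5125, -0.0764, 0.0308]
tcp_rot: [[0.526, 0.85, -0.0], [0.85, -0.526, 0.0], [-0.0, -0.0, -1.0]]
ft_force: [-0.3, -0.5, 1.1]
finger_gap: 0.0002
grip_force: 0.4
```

Request:
{"api": "servo_tool", "payload": {
  "rows": [
    {"delta_pos": [0.5,0,0],"turn": [0,0,0],"hand": 1},
    {"delta_pos": [0.4,0,0],"turn": [0,0,0],"hand": 1},
    {"delta_pos": [0.2,0,0],"turn": [0,0,0],"hand": 1}
  ]
}}

```text
t: 52.3
position: [0.5239, -0.058, 0.0308]
tcp_rot: [[0.526, 0.85, -0.0], [0.85, -0.526, 0.0], [-0.0, -0.0, -1.0]]
ft_force: [-0.3, -1.3, 0.5]
finger_gap: 0.0006
grip_force: 0.4
```

Run:
```python
from h import *
s=monitor.get_state();print(s['t'],s['position'],s['ft_force'],tray(s['position']))
```

```text
52.3 [ 0.5239 -0.058   0.0308] [-0.2954 -1.2702  0.4912] [ 0.0006 -0.2012]
```

Remaining: about 9 mm.

Request:
{"api": "servo_tool", "payload": {
  "rows": [
    {"delta_pos": [0.2,0,0],"turn": [0,0,0],"hand": 1},
    {"delta_pos": [0.15,0,0],"turn": [0,0,0],"hand": 1}
  ]
}}

```text
t: 52.55
position: [0.5274, -0.0524, 0.0308]
tcp_rot: [[0.526, 0.85, -0.0], [0.85, -0.526, 0.0], [-0.0, -0.0, -1.0]]
ft_force: [-0.1, 0.9, 0.0]
finger_gap: 0.0003
grip_force: 0.2
```

Request:
{"api": "servo_tool", "payload": {
  "rows": [
    {"delta_pos": [0.1,0,0],"turn": [0,0,0],"hand": 1}
  ]
}}

```text
t: 52.68
position: [0.5284, -0.0507, 0.0308]
tcp_rot: [[0.527, 0.85, -0.0], [0.85, -0.527, 0.0], [-0.0, -0.0, -1.0]]
ft_force: [-0.0, -1.3, 0.3]
finger_gap: 0.0008
grip_force: 0.2
```

Request:
{"api": "servo_tool", "payload": {
  "rows": [
    {"delta_pos": [0.08,0,0],"turn": [0,0,0],"hand": 1}
  ]
}}

```text
t: 52.8
position: [0.5288, -0.0502, 0.031]
tcp_rot: [[0.526, 0.851, -0.001], [0.851, -0.526, -0.001], [-0.002, -0.0, -1.0]]
ft_force: [-4.4, -6.8, 5.1]
finger_gap: 0.0002
grip_force: 4.2
```

Request:
{"api": "servo_tool", "payload": {
  "rows": [
    {"delta_pos": [-1,0,0],"turn": [0,0,0],"hand": 1},
    {"delta_pos": [0,0,-1],"turn": [0,0,0],"hand": 0},
    {"delta_pos": [0,0,-1],"turn": [0,0,0],"hand": 0},
    {"delta_pos": [0,0,-1],"turn": [0,0,0],"hand": 0},
    {"delta_pos": [0,0,-1],"turn": [0,0,0],"hand": 0},
    {"delta_pos": [0,0,-1],"turn": [0,0,0],"hand": 0}
  ]
}}

```text
t: 53.55
position: [0.518, -0.0671, 0.1314]
tcp_rot: [[0.527, 0.85, -0.0], [0.85, -0.527, 0.0], [0.0, -0.0, -1.0]]
ft_force: [-0.2, 0.2, 0.6]
finger_gap: 0.0484
grip_force: 0.0
```

Run:
```python
from h import *
blocks('top11');s=monitor.get_state();print(s['t'],s['position'])
plan([.4287,.263,.131],21.8)
```

```text
px [500. 248.] n 119 c [ 614.4 -485.4] s [130.3   9.1] yang 92.6 zmed 0.051 dark 0.97
px [225. 311.] n 235 c [428.5 263.2] s [47.9 43.9] yang 110.7 zmed 0.050 dark 0.0
53.6 [ 0.52   -0.0674  0.1343]
1 x pos [0.65, -0.7, 0.01] turn z 0.91
1 x pos [0.55, -0.78, 0.01] turn z 0.91
1 x pos [0.45, -0.84, 0.01] turn z 0.91
1 x pos [0.34, -0.89, 0.01] turn z 0.91
1 x pos [0.22, -0.93, 0.01] turn z 0.91
13 x pos [0.11, -0.95, 0.01] turn z 0.0
```

Request:
{"api": "servo_tool", "payload": {
  "rows": [
    {"delta_pos": [0.65,-0.7,0],"turn": [0,0,0.91],"hand": 0},
    {"delta_pos": [0.55,-0.78,0],"turn": [0,0,0.91],"hand": 0},
    {"delta_pos": [0.45,-0.84,0],"turn": [0,0,0.91],"hand": 0},
    {"delta_pos": [0.34,-0.89,0],"turn": [0,0,0.91],"hand": 0},
    {"delta_pos": [0.22,-0.93,0],"turn": [0,0,0.93],"hand": 0},
    {"delta_pos": [0.11,-0.95,0],"turn": [0,0,0],"hand": 0},
    {"delta_pos": [0.11,-0.95,0],"turn": [0,0,0],"hand": 0},
    {"delta_pos": [0.11,-0.95,0],"turn": [0,0,0],"hand": 0}
  ]
}}

```text
t: 54.6
position: [0.4775, 0.0808, 0.1303]
tcp_rot: [[0.929, 0.369, -0.0], [0.369, -0.929, 0.0], [-0.0, -0.0, -1.0]]
ft_force: [0.7, -0.7, 0.8]
finger_gap: 0.0881
grip_force: 0.0
```

Request:
{"api": "servo_tool", "payload": {
  "rows": [
    {"delta_pos": [0.11,-0.95,0],"turn": [0,0,0],"hand": 0},
    {"delta_pos": [0.11,-0.95,0],"turn": [0,0,0],"hand": 0},
    {"delta_pos": [0.11,-0.95,0],"turn": [0,0,0],"hand": 0},
    {"delta_pos": [0.11,-0.95,0],"turn": [0,0,0],"hand": 0},
    {"delta_pos": [0.11,-0.95,0],"turn": [0,0,0],"hand": 0},
    {"delta_pos": [0.11,-0.95,0],"turn": [0,0,0],"hand": 0},
    {"delta_pos": [0.11,-0.95,0],"turn": [0,0,0],"hand": 0},
    {"delta_pos": [0.11,-0.95,0],"turn": [0,0,0],"hand": 0}
  ]
}}

```text
t: 55.6
position: [0.4379, 0.2284, 0.1303]
tcp_rot: [[0.929, 0.369, -0.001], [0.369, -0.929, -0.0], [-0.001, -0.0, -1.0]]
ft_force: [0.2, 0.6, 0.2]
finger_gap: 0.0882
grip_force: 0.0
```

Request:
{"api": "servo_tool", "payload": {
  "rows": [
    {"delta_pos": [0.11,-0.95,0],"turn": [0,0,0],"hand": 0},
    {"delta_pos": [0.11,-0.95,0],"turn": [0,0,0],"hand": 0},
    {"delta_pos": [0,0,0],"turn": [0,0,0],"hand": 0}
  ]
}}

```text
t: 55.98
position: [0.4281, 0.2661, 0.1306]
tcp_rot: [[0.929, 0.371, -0.0], [0.371, -0.929, -0.0], [-0.0, -0.0, -1.0]]
ft_force: [-0.8, 0.1, 0.1]
finger_gap: 0.0882
grip_force: 0.0
```

Run:
```python
from h import *
r,a,s=near('w12',[.4286,.263])
plan(list(r[0]/1000)+[.021],a-90,n=6)
```

```text
55.975 [0.4281 0.2661 0.1306] yaw 21.8 3465 (array([430.1, 264.5]), array([47.2, 44. ]), 21.8) tool x wanted 201.8 or 21.8
1 x pos [0.01, 0.01, 0.91] turn z -0.01
5 x pos [0.01, 0.01, 0.91] turn z 0.0
```

Request:
{"api": "servo_tool", "payload": {
  "rows": [
    {"delta_pos": [0.01,0.01,0.91],"turn": [0,0,0],"hand": 0},
    {"delta_pos": [0.01,0.02,0.91],"turn": [0,0,0],"hand": 0},
    {"delta_pos": [0.01,0.02,0.91],"turn": [0,0,0],"hand": 0},
    {"delta_pos": [0.01,0.02,0.91],"turn": [0,0,0],"hand": 0},
    {"delta_pos": [0.01,0.02,0.91],"turn": [0,0,0],"hand": 0},
    {"delta_pos": [0.01,0.01,0.91],"turn": [0,0,0],"hand": 0},
    {"delta_pos": [0,0,0],"turn": [0,0,0],"hand": 0}
  ]
}}

```text
t: 56.9
position: [0.4286, 0.2631, 0.0194]
tcp_rot: [[0.929, 0.369, -0.004], [0.369, -0.929, -0.002], [-0.005, 0.001, -1.0]]
ft_force: [-0.3, 0.1, -0.5]
finger_gap: 0.0882
grip_force: 0.0
```

Request:
{"api": "servo_tool", "payload": {
  "rows": [
    {"delta_pos": [0,0,0],"turn": [0,0,0],"hand": 1},
    {"delta_pos": [0,0,0],"turn": [0,0,0],"hand": 1},
    {"delta_pos": [0,0,0],"turn": [0,0,0],"hand": 1},
    {"delta_pos": [0,0,0],"turn": [0,0,0],"hand": 1},
    {"delta_pos": [0,0,0],"turn": [0,0,0],"hand": 1},
    {"delta_pos": [0,0,0],"turn": [0,0,0],"hand": 1}
  ]
}}

```text
t: 57.65
position: [0.4305, 0.2643, 0.022]
tcp_rot: [[0.929, 0.369, 0.0], [0.369, -0.929, 0.0], [0.0, -0.0, -1.0]]
ft_force: [0.1, 0.3, 2.9]
finger_gap: 0.0438
grip_force: 20.0
```

Request:
{"api": "servo_tool", "payload": {
  "rows": [
    {"delta_pos": [0,0,-0.8],"turn": [0,0,0],"hand": 1},
    {"delta_pos": [0,0,-0.8],"turn": [0,0,0],"hand": 1},
    {"delta_pos": [0,0,-0.8],"turn": [0,0,0],"hand": 1},
    {"delta_pos": [0,0,-0.8],"turn": [0,0,0],"hand": 1}
  ]
}}

```text
t: 58.15
position: [0.4306, 0.2643, 0.0873]
tcp_rot: [[0.929, 0.369, 0.001], [0.369, -0.929, 0.001], [0.001, -0.0, -1.0]]
ft_force: [-0.4, -0.1, -1.3]
finger_gap: 0.0438
grip_force: 20.0
```

Run:
```python
from h import *
plan([.4872,-.1163,.085],58.3)
```

```text
1 x pos [-0.22, 0.94, 0.01] turn z -0.92
1 x pos [-0.34, 0.9, 0.01] turn z -0.92
1 x pos [-0.45, 0.85, 0.01] turn z -0.92
1 x pos [-0.55, 0.79, 0.01] turn z -0.92
1 x pos [-0.65, 0.71, 0.01] turn z -0.92
15 x pos [-0.74, 0.62, 0.01] turn z 0.0
```

Request:
{"api": "servo_tool", "payload": {
  "rows": [
    {"delta_pos": [0,0.3,-1],"turn": [0,0,0],"hand": 1},
    {"delta_pos": [-0.22,0.64,0.01],"turn": [0,0,-0.92],"hand": 1},
    {"delta_pos": [-0.34,0.9,0.01],"turn": [0,0,-0.92],"hand": 1},
    {"delta_pos": [-0.45,0.85,0.01],"turn": [0,0,-0.92],"hand": 1},
    {"delta_pos": [-0.55,0.79,0.01],"turn": [0,0,-0.92],"hand": 1},
    {"delta_pos": [-0.65,0.71,0.01],"turn": [0,0,-0.92],"hand": 1},
    {"delta_pos": [-0.74,0.62,0.01],"turn": [0,0,0],"hand": 1},
    {"delta_pos": [-0.74,0.62,0.01],"turn": [0,0,0],"hand": 1}
  ]
}}

```text
t: 59.15
position: [0.4506, 0.1301, 0.1052]
tcp_rot: [[0.523, 0.852, 0.001], [0.852, -0.523, 0.0], [0.001, 0.001, -1.0]]
ft_force: [-0.2, 0.8, -1.0]
finger_gap: 0.0442
grip_force: 20.0
```

Request:
{"api": "servo_tool", "payload": {
  "rows": [
    {"delta_pos": [-0.74,0.62,0.01],"turn": [0,0,0],"hand": 1},
    {"delta_pos": [-0.74,0.62,0.01],"turn": [0,0,0],"hand": 1},
    {"delta_pos": [-0.74,0.62,0.01],"turn": [0,0,0],"hand": 1},
    {"delta_pos": [-0.74,0.62,0.01],"turn": [0,0,0],"hand": 1},
    {"delta_pos": [-0.74,0.62,0.01],"turn": [0,0,0],"hand": 1},
    {"delta_pos": [-0.74,0.62,0.01],"turn": [0,0,0],"hand": 1},
    {"delta_pos": [-0.74,0.62,0.01],"turn": [0,0,0],"hand": 1},
    {"delta_pos": [-0.74,0.62,0.01],"turn": [0,0,0],"hand": 1}
  ]
}}

```text
t: 60.15
position: [0.4732, -0.0227, 0.1036]
tcp_rot: [[0.523, 0.852, 0.001], [0.852, -0.523, -0.0], [0.0, 0.001, -1.0]]
ft_force: [-0.4, 0.4, -1.1]
finger_gap: 0.0439
grip_force: 20.0
```

Request:
{"api": "servo_tool", "payload": {
  "rows": [
    {"delta_pos": [-0.74,0.62,0],"turn": [0,0,0],"hand": 1},
    {"delta_pos": [-0.74,0.62,0],"turn": [0,0,0],"hand": 1},
    {"delta_pos": [-0.74,0.62,0],"turn": [0,0,0],"hand": 1},
    {"delta_pos": [-0.74,0.62,0],"turn": [0,0,0],"hand": 1},
    {"delta_pos": [-0.74,0.62,0],"turn": [0,0,0],"hand": 1},
    {"delta_pos": [0,0,0],"turn": [0,0,0],"hand": 1},
    {"delta_pos": [0,0,0],"turn": [0,0,0],"hand": 1}
  ]
}}

```text
t: 61.02
position: [0.4869, -0.1174, 0.1026]
tcp_rot: [[0.523, 0.852, -0.001], [0.852, -0.523, 0.001], [0.0, -0.001, -1.0]]
ft_force: [0.0, -0.4, -0.2]
finger_gap: 0.0435
grip_force: 20.0
```

Run:
```python
from h import *
s=monitor.get_state();print(s['t'],s['position'],tray(s['position']));plan([.4872,-.1163,.038],58.3)
```

```text
61.025 [ 0.4869 -0.1174  0.1026] [ 0.0004 -0.2711]
1 x pos [0.01, -0.0, 0.81] turn z 0.02
3 x pos [0.01, -0.0, 0.81] turn z 0.0
```

Request:
{"api": "servo_tool", "payload": {
  "rows": [
    {"delta_pos": [0.02,0,0.9],"turn": [0,0,0],"hand": 1},
    {"delta_pos": [0.02,0,0.9],"turn": [0,0,0],"hand": 1},
    {"delta_pos": [0,0,0.8],"turn": [0,0,0],"hand": 1},
    {"delta_pos": [0,0,0.58],"turn": [0,0,0],"hand": 1},
    {"delta_pos": [0,0,0],"turn": [0,0,0],"hand": 1},
    {"delta_pos": [0,0,0],"turn": [0,0,0],"hand": 1}
  ]
}}

```text
t: 61.78
position: [0.4877, -0.1169, 0.039]
tcp_rot: [[0.523, 0.852, -0.0], [0.852, -0.523, 0.0], [-0.0, -0.0, -1.0]]
ft_force: [-0.2, -0.3, -0.7]
finger_gap: 0.0438
grip_force: 20.0
```

Request:
{"api": "servo_tool", "payload": {
  "rows": [
    {"delta_pos": [0,0,0.05],"turn": [0,0,0],"hand": 1},
    {"delta_pos": [0,0,0],"turn": [0,0,0],"hand": 0.2},
    {"delta_pos": [0,0,0],"turn": [0,0,0],"hand": 0.2},
    {"delta_pos": [0,0,-0.8],"turn": [0,0,0],"hand": 0.2},
    {"delta_pos": [0,0,-1],"turn": [0,0,0],"hand": 0.2},
    {"delta_pos": [0,0,-1],"turn": [0,0,0],"hand": 0.2},
    {"delta_pos": [-1,0,-0.2],"turn": [0,0,0],"hand": 0.6},
    {"delta_pos": [-1,0,0],"turn": [0,0,0],"hand": 1}
  ]
}}

```text
t: 62.78
position: [0.4676, -0.1516, 0.1003]
tcp_rot: [[0.522, 0.853, 0.003], [0.853, -0.522, -0.001], [0.001, 0.003, -1.0]]
ft_force: [0.4, 1.3, -0.4]
finger_gap: 0.0526
grip_force: 0.0
```

Request:
{"api": "servo_tool", "payload": {
  "rows": [
    {"delta_pos": [-0.5,0,0],"turn": [0,0,0],"hand": 1},
    {"delta_pos": [0,0,1],"turn": [0,0,0],"hand": 1},
    {"delta_pos": [0,0,1],"turn": [0,0,0],"hand": 1},
    {"delta_pos": [0,0,1],"turn": [0,0,0],"hand": 1},
    {"delta_pos": [0,0,0.35],"turn": [0,0,0],"hand": 1},
    {"delta_pos": [0,0,0],"turn": [0,0,0],"hand": 1}
  ]
}}

```text
t: 63.52
position: [0.4613, -0.1594, 0.0311]
tcp_rot: [[0.523, 0.852, -0.001], [0.852, -0.523, 0.0], [-0.0, -0.001, -1.0]]
ft_force: [0.4, 1.1, 0.1]
finger_gap: 0.0004
grip_force: 0.0
```

Request:
{"api": "servo_tool", "payload": {
  "rows": [
    {"delta_pos": [0.5,0,0],"turn": [0,0,0],"hand": 1},
    {"delta_pos": [0.5,0,0],"turn": [0,0,0],"hand": 1},
    {"delta_pos": [0.5,0,0],"turn": [0,0,0],"hand": 1},
    {"delta_pos": [0.5,0,0],"turn": [0,0,0],"hand": 1},
    {"delta_pos": [0.5,0,0],"turn": [0,0,0],"hand": 1},
    {"delta_pos": [0.5,0,0],"turn": [0,0,0],"hand": 1},
    {"delta_pos": [0.3,0,0],"turn": [0,0,0],"hand": 1}
  ]
}}

```text
t: 64.4
position: [0.4962, -0.1026, 0.031]
tcp_rot: [[0.522, 0.853, -0.0], [0.853, -0.522, 0.0], [-0.0, -0.0, -1.0]]
ft_force: [-1.9, -0.8, 0.5]
finger_gap: 0.0005
grip_force: 0.6
```

Run:
```python
from h import *
s=monitor.get_state();print(s['t'],s['position'],s['ft_force'],tray(s['position']))
```

```text
64.4 [ 0.4962 -0.1026  0.031 ] [-1.9128 -0.8069  0.4744] [ 0.0005 -0.2536]
```

Request:
{"api": "servo_tool", "payload": {
  "rows": [
    {"delta_pos": [0.2,0,0],"turn": [0,0,0],"hand": 1},
    {"delta_pos": [0.2,0,0],"turn": [0,0,0],"hand": 1}
  ]
}}

```text
t: 64.65
position: [0.5001, -0.0963, 0.031]
tcp_rot: [[0.523, 0.852, -0.0], [0.852, -0.523, 0.0], [-0.0, -0.0, -1.0]]
ft_force: [-0.0, -0.9, 0.7]
finger_gap: 0.0003
grip_force: 0.5
```

Request:
{"api": "servo_tool", "payload": {
  "rows": [
    {"delta_pos": [0.12,0,0],"turn": [0,0,0],"hand": 1}
  ]
}}

```text
t: 64.78
position: [0.5014, -0.0942, 0.031]
tcp_rot: [[0.523, 0.852, -0.0], [0.852, -0.523, 0.0], [-0.0, -0.0, -1.0]]
ft_force: [-0.0, -0.7, -0.0]
finger_gap: 0.0008
grip_force: 0.4
```

Request:
{"api": "servo_tool", "payload": {
  "rows": [
    {"delta_pos": [0.1,0,0],"turn": [0,0,0],"hand": 1}
  ]
}}

```text
t: 64.9
position: [0.5023, -0.0927, 0.0311]
tcp_rot: [[0.523, 0.852, -0.0], [0.852, -0.523, -0.0], [-0.0, -0.0, -1.0]]
ft_force: [-3.0, -6.8, 4.3]
finger_gap: 0.0005
grip_force: 3.9
```

Request:
{"api": "servo_tool", "payload": {
  "rows": [
    {"delta_pos": [0.04,0,0],"turn": [0,0,0],"hand": 1},
    {"delta_pos": [-1,0,0],"turn": [0,0,0],"hand": 1},
    {"delta_pos": [0,0,-1],"turn": [0,0,0],"hand": 1},
    {"delta_pos": [0,0,-1],"turn": [0,0,0],"hand": 1},
    {"delta_pos": [0,0,-1],"turn": [0,0,0],"hand": 1},
    {"delta_pos": [0,0,-1],"turn": [0,0,0],"hand": 1},
    {"delta_pos": [0,0,-1],"turn": [0,0,0],"hand": 1}
  ]
}}

```text
t: 65.78
position: [0.4924, -0.1088, 0.1317]
tcp_rot: [[0.523, 0.852, 0.0], [0.852, -0.523, 0.001], [0.001, 0.0, -1.0]]
ft_force: [-0.3, 0.7, -0.6]
finger_gap: 0.0004
grip_force: 0.0
```

Run:
```python
from h import *
s=monitor.get_state();print(s['t'],s['position'])
p,D=read_camera('wrist');cv2.imwrite('pics/w13.png',p[:,:,::-1])
plan([.447,-.0386,.131],-31.7,n=13)
```

```text
65.775 [ 0.4924 -0.1088  0.1317]
1 x pos [0.14, -0.3, 0.01] turn z 0.94
1 x pos [0.1, -0.31, 0.01] turn z 0.94
1 x pos [0.05, -0.32, 0.01] turn z 0.94
1 x pos [0.01, -0.33, 0.01] turn z 0.94
1 x pos [-0.03, -0.33, 0.01] turn z 0.94
1 x pos [-0.07, -0.32, 0.01] turn z 0.94
1 x pos [-0.11, -0.31, 0.01] turn z 0.94
1 x pos [-0.15, -0.29, 0.01] turn z 0.94
1 x pos [-0.19, -0.27, 0.01] turn z 0.94
1 x pos [-0.22, -0.24, 0.01] turn z 0.94
1 x pos [-0.25, -0.21, 0.01] turn z 0.94
1 x pos [-0.28, -0.17, 0.01] turn z 0.94
1 x pos [-0.3, -0.14, 0.01] turn z 0.0
```

View pics/w13.png

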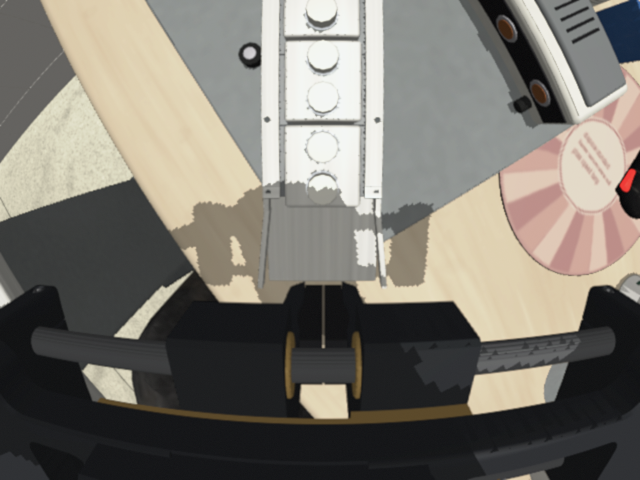

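The samples sit in a closed row in the lane ((322,10) to (322,190)), with the stop against the tray side at (250,55). I'll go round to the near side.

Request:
{"api": "servo_tool", "payload": {
  "rows": [
    {"delta_pos": [0.14,-0.3,0],"turn": [0,0,0.94],"hand": 1},
    {"delta_pos": [0.1,-0.31,0],"turn": [0,0,0.94],"hand": 1},
    {"delta_pos": [0.05,-0.32,0],"turn": [0,0,0.94],"hand": 1},
    {"delta_pos": [0.01,-0.33,0],"turn": [0,0,0.94],"hand": 1},
    {"delta_pos": [-0.03,-0.33,0],"turn": [0,0,0.94],"hand": 1},
    {"delta_pos": [-0.07,-0.32,0],"turn": [0,0,0.94],"hand": 1},
    {"delta_pos": [-0.11,-0.31,0],"turn": [0,0,0.94],"hand": 1},
    {"delta_pos": [-0.15,-0.29,0],"turn": [0,0,0.94],"hand": 1}
  ]
}}

```text
t: 66.82
position: [0.4631, -0.0649, 0.1305]
tcp_rot: [[0.999, -0.034, -0.0], [-0.034, -0.999, 0.001], [-0.0, -0.001, -1.0]]
ft_force: [0.8, 0.1, 0.8]
finger_gap: 0.0002
grip_force: 0.0
```

Request:
{"api": "servo_tool", "payload": {
  "rows": [
    {"delta_pos": [-0.19,-0.27,0],"turn": [0,0,0.94],"hand": 1},
    {"delta_pos": [-0.22,-0.24,0],"turn": [0,0,0.94],"hand": 1},
    {"delta_pos": [-0.25,-0.21,0],"turn": [0,0,0.94],"hand": 1},
    {"delta_pos": [-0.28,-0.17,0],"turn": [0,0,0.94],"hand": 1},
    {"delta_pos": [-0.3,-0.14,0],"turn": [0,0,0],"hand": 1},
    {"delta_pos": [0,0,0],"turn": [0,0,0],"hand": 1}
  ]
}}

```text
t: 67.58
position: [0.4449, -0.0375, 0.1308]
tcp_rot: [[0.852, -0.524, -0.0], [-0.524, -0.852, 0.0], [-0.0, -0.0, -1.0]]
ft_force: [0.7, -0.2, 0.8]
finger_gap: 0.0004
grip_force: 0.0
```

Request:
{"api": "servo_tool", "payload": {
  "rows": [
    {"delta_pos": [0,0,1],"turn": [0,0,0],"hand": 1},
    {"delta_pos": [0,0,1],"turn": [0,0,0],"hand": 1},
    {"delta_pos": [0,0,1],"turn": [0,0,0],"hand": 1},
    {"delta_pos": [0,0,1],"turn": [0,0,0],"hand": 1},
    {"delta_pos": [0,0,1],"turn": [0,0,0],"hand": 1},
    {"delta_pos": [0,0,0.45],"turn": [0,0,0],"hand": 1},
    {"delta_pos": [0,0,0],"turn": [0,0,0],"hand": 1},
    {"delta_pos": [0,0,0],"turn": [0,0,0],"hand": 1}
  ]
}}

```text
t: 68.58
position: [0.446, -0.0381, 0.0228]
tcp_rot: [[0.85, -0.526, 0.001], [-0.526, -0.85, -0.0], [0.001, -0.001, -1.0]]
ft_force: [0.1, -0.2, 0.7]
finger_gap: 0.0001
grip_force: 0.0
```

Run:
```python
from h import *
s=monitor.get_state();print(s['t'],s['position'],s['ft_force'],tray(s['position']))
def c(t,x,y=-.225):return np.array([O[0]+x*np.cos(t)-y*np.sin(t),O[1]+x*np.sin(t)+y*np.cos(t),s['position'][2]])
cur=s['position'];cy=-31.7
plan(c(-.553,-.052),-31.7,n=3);cur=c(-.553,-.052);cy=-31.7
for t,n in [(-.42,3),(-.29,3),(-.16,3),(-.05,3)]:
    print(t,c(t,-.050));plan(c(t,-.050),np.degrees(t),n=n,cur=cur,cyaw=cy);cur=c(t,-.050);cy=np.degrees(t)
```

```text
68.575 [ 0.446  -0.0381  0.0228] [ 0.0763 -0.2204  0.7441] [-0.0761 -0.2251]
1 x pos [0.4, -0.0, -0.0] turn z -0.01
2 x pos [0.4, -0.0, -0.0] turn z 0.0
-0.42 [ 0.4916 -0.0716  0.0228]
1 x pos [0.54, 0.08, -0.0] turn z -0.95
2 x pos [0.52, 0.15, -0.0] turn z 0.0
-0.29 [ 0.5167 -0.0878  0.0228]
1 x pos [0.49, 0.08, -0.0] turn z -0.93
2 x pos [0.48, 0.14, -0.0] turn z 0.0
-0.16 [ 0.5438 -0.1007  0.0228]
1 x pos [0.49, 0.08, -0.0] turn z -0.93
2 x pos [0.48, 0.14, -0.0] turn z 0.0
-0.05 [ 0.5678 -0.1087  0.0228]
1 x pos [0.42, 0.07, -0.0] turn z -0.79
2 x pos [0.41, 0.11, -0.0] turn z 0.0
```

Request:
{"api": "servo_tool", "payload": {
  "rows": [
    {"delta_pos": [0.4,0,0.14],"turn": [0,0,0],"hand": 1},
    {"delta_pos": [0.4,0,0],"turn": [0,0,0],"hand": 1},
    {"delta_pos": [0.4,0,0],"turn": [0,0,0],"hand": 1},
    {"delta_pos": [0.5,0.11,0],"turn": [0,0,-0.32],"hand": 1},
    {"delta_pos": [0.5,0.11,0],"turn": [0,0,-0.32],"hand": 1},
    {"delta_pos": [0.5,0.11,0],"turn": [0,0,-0.32],"hand": 1}
  ]
}}

```text
t: 69.32
position: [0.4857, -0.0701, 0.0187]
tcp_rot: [[0.913, -0.407, -0.007], [-0.407, -0.913, 0.002], [-0.008, 0.001, -1.0]]
ft_force: [-8.5, 3.9, 7.8]
finger_gap: 0.0005
grip_force: 4.7
```

Request:
{"api": "servo_tool", "payload": {
  "rows": [
    {"delta_pos": [0.5,0.11,0],"turn": [0,0,-0.32],"hand": 1},
    {"delta_pos": [0.5,0.11,0],"turn": [0,0,-0.32],"hand": 1},
    {"delta_pos": [0.5,0.11,0],"turn": [0,0,-0.32],"hand": 1}
  ]
}}

```text
t: 69.7
position: [0.511, -0.0876, 0.0187]
tcp_rot: [[0.96, -0.281, -0.008], [-0.281, -0.96, 0.002], [-0.008, 0.0, -1.0]]
ft_force: [-8.7, 2.2, 8.0]
finger_gap: 0.0001
grip_force: 4.5
```

Run:
```python
from h import *
s=monitor.get_state();print(s['t'],s['position'],s['ft_force'],np.arctan2(s['tcp_rot'][1,0],s['tcp_rot'][0,0]))
p,D=read_camera('wrist');cv2.imwrite('pics/w14.png',p[:,:,::-1])
```

```text
69.7 [ 0.511  -0.0876  0.0187] [-8.7305  2.1917  8.0043] -0.2848677566728017
```

Request:
{"api": "servo_tool", "payload": {
  "rows": [
    {"delta_pos": [0.5,0.11,0],"turn": [0,0,-0.32],"hand": 1},
    {"delta_pos": [0.5,0.11,0],"turn": [0,0,-0.32],"hand": 1},
    {"delta_pos": [0.5,0.11,0],"turn": [0,0,-0.32],"hand": 1},
    {"delta_pos": [0.5,0.11,0],"turn": [0,0,-0.32],"hand": 1}
  ]
}}

```text
t: 70.25
position: [0.5487, -0.1053, 0.0184]
tcp_rot: [[0.994, -0.106, -0.006], [-0.106, -0.994, 0.001], [-0.007, -0.0, -1.0]]
ft_force: [-6.5, 0.3, 3.4]
finger_gap: 0.0006
grip_force: 3.3
```

Request:
{"api": "servo_tool", "payload": {
  "rows": [
    {"delta_pos": [0.4,0.08,0],"turn": [0,0,-0.26],"hand": 1}
  ]
}}

```text
t: 70.38
position: [0.5568, -0.108, 0.0184]
tcp_rot: [[0.998, -0.07, -0.006], [-0.07, -0.998, 0.001], [-0.006, -0.0, -1.0]]
ft_force: [-6.4, 0.4, 3.9]
finger_gap: 0.0004
grip_force: 3.4
```

Run:
```python
from h import *
s=monitor.get_state();print(s['t'],s['position'],s['ft_force'],np.arctan2(s['tcp_rot'][1,0],s['tcp_rot'][0,0]),tray(s['position'],0))
p,D=read_camera('wrist');cv2.imwrite('pics/w15.png',p[:,:,::-1])
p,D=read_camera('scene');q=p[200:300,235:415,::-1]
a=cv2.resize(cv2.imread('pics/w15.png'),(480,360));c=np.zeros((560,800,3),np.uint8);c[:360,:480]=a;q=cv2.resize(q,None,fx=2.6,fy=2.6);c[560-q.shape[0]:,800-q.shape[1]:]=q
cv2.imwrite('pics/c15.png',c)
```

```text
70.375 [ 0.5568 -0.108   0.0184] [-6.4287  0.3695  3.8556] -0.0699981266574195 [-0.0722 -0.2215]
```

View pics/c15.png

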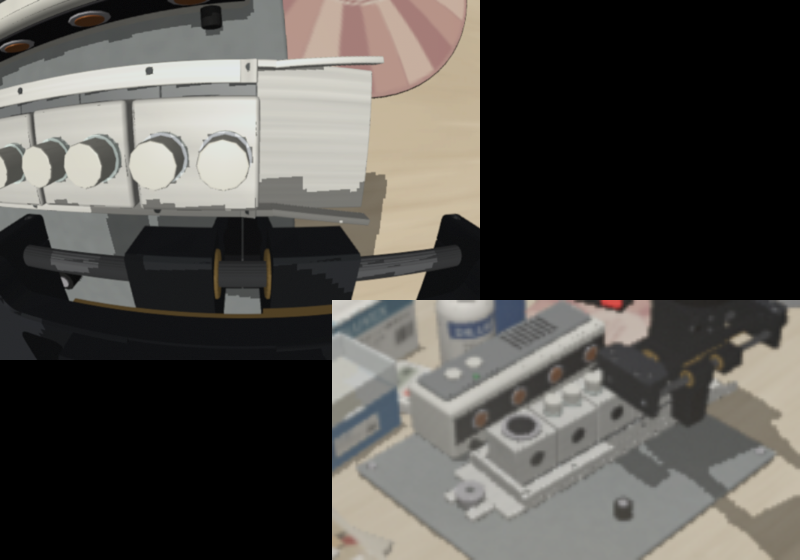

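Request:
{"api": "servo_tool", "payload": {
  "rows": [
    {"delta_pos": [0.4,0.07,0],"turn": [0,0,-0.24],"hand": 1},
    {"delta_pos": [0.3,0.06,0],"turn": [0,0,-0.18],"hand": 1},
    {"delta_pos": [0.2,0.04,0],"turn": [0,0,-0.08],"hand": 1}
  ]
}}

```text
t: 70.85
position: [0.5763, -0.1121, 0.0186]
tcp_rot: [[1.0, -0.001, -0.002], [-0.001, -1.0, 0.0], [-0.002, -0.0, -1.0]]
ft_force: [-4.5, -0.3, -3.4]
finger_gap: 0.0007
grip_force: 3.0
```

Request:
{"api": "servo_tool", "payload": {
  "rows": [
    {"delta_pos": [0.1,0.02,0],"turn": [0,0,0],"hand": 1}
  ]
}}

```text
t: 70.97
position: [0.5764, -0.1121, 0.0185]
tcp_rot: [[1.0, -0.001, -0.006], [-0.001, -1.0, 0.001], [-0.006, -0.001, -1.0]]
ft_force: [-11.0, -0.8, 5.2]
finger_gap: 0.0003
grip_force: 5.3
```

Request:
{"api": "servo_tool", "payload": {
  "rows": [
    {"delta_pos": [0.1,0.02,0],"turn": [0,0,0],"hand": 1}
  ]
}}

```text
t: 71.1
position: [0.5765, -0.1121, 0.0184]
tcp_rot: [[1.0, -0.001, -0.01], [-0.001, -1.0, 0.002], [-0.01, -0.002, -1.0]]
ft_force: [-16.2, 0.0, 11.0]
finger_gap: 0.0003
grip_force: 8.0
```

Request:
{"api": "servo_tool", "payload": {
  "rows": [
    {"delta_pos": [-0.9,0,0],"turn": [0,0,0],"hand": 1},
    {"delta_pos": [0,-1,0],"turn": [0,0,0],"hand": 1},
    {"delta_pos": [0,-1,0],"turn": [0,0,0],"hand": 1},
    {"delta_pos": [0,-1,0],"turn": [0,0,0],"hand": 1},
    {"delta_pos": [0,-1,0],"turn": [0,0,0],"hand": 1},
    {"delta_pos": [0,-0.5,0],"turn": [0,0,0],"hand": 1},
    {"delta_pos": [0.4,0,0],"turn": [0,0,0],"hand": 1},
    {"delta_pos": [0.3,0,0],"turn": [0,0,0],"hand": 1}
  ]
}}

```text
t: 72.1
position: [0.5753, -0.0227, 0.019]
tcp_rot: [[1.0, -0.001, -0.005], [-0.001, -1.0, 0.001], [-0.005, -0.001, -1.0]]
ft_force: [-13.0, 0.8, 10.2]
finger_gap: 0.0006
grip_force: 6.5
```

Request:
{"api": "servo_tool", "payload": {
  "rows": [
    {"delta_pos": [0.1,0,0],"turn": [0,0,0],"hand": 1},
    {"delta_pos": [0.1,0,0],"turn": [0,0,0],"hand": 1}
  ]
}}

```text
t: 72.35
position: [0.5753, -0.0229, 0.0183]
tcp_rot: [[1.0, -0.002, -0.013], [-0.002, -1.0, 0.001], [-0.013, -0.001, -1.0]]
ft_force: [-17.5, 1.6, 15.2]
finger_gap: 0.0005
grip_force: 8.9
```

Request:
{"api": "servo_tool", "payload": {
  "rows": [
    {"delta_pos": [0.1,0,0],"turn": [0,0,0],"hand": 1}
  ]
}}

```text
t: 72.47
position: [0.5753, -0.0229, 0.0181]
tcp_rot: [[1.0, -0.002, -0.017], [-0.002, -1.0, 0.001], [-0.017, -0.001, -1.0]]
ft_force: [-22.7, 2.1, 20.3]
finger_gap: 0.0005
grip_force: 11.5
```

Request:
{"api": "servo_tool", "payload": {
  "rows": [
    {"delta_pos": [-1,0,0],"turn": [0,0,0],"hand": 1},
    {"delta_pos": [0,-1,0],"turn": [0,0,0],"hand": 1},
    {"delta_pos": [0,-1,0],"turn": [0,0,0],"hand": 1},
    {"delta_pos": [0,-1,0],"turn": [0,0,0],"hand": 1},
    {"delta_pos": [0.4,0,0],"turn": [0,0,0],"hand": 1},
    {"delta_pos": [0.3,0,0],"turn": [0,0,0],"hand": 1}
  ]
}}

```text
t: 73.22
position: [0.5757, 0.0382, 0.019]
tcp_rot: [[1.0, -0.0, -0.005], [-0.0, -1.0, 0.001], [-0.005, -0.001, -1.0]]
ft_force: [-14.4, 4.1, 11.9]
finger_gap: 0.0003
grip_force: 7.3
```

Request:
{"api": "servo_tool", "payload": {
  "rows": [
    {"delta_pos": [0.1,0,0],"turn": [0,0,0],"hand": 1},
    {"delta_pos": [0.1,0,0],"turn": [0,0,0],"hand": 1}
  ]
}}

```text
t: 73.47
position: [0.5756, 0.0376, 0.0182]
tcp_rot: [[1.0, -0.002, -0.013], [-0.002, -1.0, 0.001], [-0.013, -0.001, -1.0]]
ft_force: [-17.0, 4.0, 14.1]
finger_gap: 0.0005
grip_force: 8.6
```

Request:
{"api": "servo_tool", "payload": {
  "rows": [
    {"delta_pos": [-0.5,0,0],"turn": [0,0,0],"hand": 1},
    {"delta_pos": [-1,0,0],"turn": [0,0,0],"hand": 1},
    {"delta_pos": [-0.5,0.8,-1],"turn": [0,0,0],"hand": 1},
    {"delta_pos": [-0.5,1,-1],"turn": [0,0,0],"hand": 1},
    {"delta_pos": [-0.5,1,-1],"turn": [0,0,0],"hand": 1},
    {"delta_pos": [-0.5,1,-1],"turn": [0,0,0],"hand": 1},
    {"delta_pos": [0,1,-1],"turn": [0,0,0],"hand": 1},
    {"delta_pos": [0,0,-1],"turn": [0,0,0],"hand": 1}
  ]
}}

```text
t: 74.47
position: [0.5114, -0.0606, 0.1403]
tcp_rot: [[1.0, -0.004, 0.002], [-0.004, -1.0, -0.001], [0.002, 0.001, -1.0]]
ft_force: [0.9, 0.1, -1.0]
finger_gap: 0.0008
grip_force: 0.0
```

Run:
```python
from h import *
s=monitor.get_state();print(s['t'],s['position'])
p,D=read_camera('wrist');cv2.imwrite('pics/w16.png',p[:,:,::-1]);P=cloud('wrist',D,s)
r=P-np.array([*O,0]);X,Y,Z=r[...,0],r[...,1],r[...,2]
def fit(m,n):
    q=r[m];print(n,len(q),end=' ')
    # far-edge x per y bin
    return q
g=p.astype(int).min(2)
rail=(Z>.018)&(Z<.031)&(g>150)&(abs(X)<.06)&(Y<-.03)&(Y>-.232)
for nm,f in(('far',lambda a:np.percentile(a,98)),('near',lambda a:np.percentile(a,2))):
    ys=np.arange(-.22,-.04,.01);pts=[]
    for y in ys:
        a=X[rail&(abs(Y-y)<.005)]
        a=a[a>0] if nm=='far' else a[a<0]
        if len(a)>10: pts.append((y,f(a)))
    if len(pts)<4: print(nm,len(pts));continue
    pts=np.array(pts);k=np.polyfit(*pts.T,1);print(nm,len(pts),'yaw %.4f'%(-k[0]),'x at -50,-215: %.4f %.4f'%tuple(np.polyval(k,[-.05,-.215])),'res %.4f'%np.std(pts[:,1]-np.polyval(k,pts[:,0])))
hd=(Z>.02)&(Z<.07)&(X>.042)&(X<.06)&(Y<-.04)&(Y>-.225)
if hd.sum()>50:
    k=np.polyfit(Y[hd],X[hd],1);print('head face',hd.sum(),'yaw %.4f'%-k[0],np.polyval(k,[-.05,-.215]))
tp=(Z>.07)&(Z<.08)&(X>.03)&(X<.14)&(Y<0)&(Y>-.26);
ys=np.arange(-.22,-.04,.01);pts=np.array([(y,np.percentile(X[tp&(abs(Y-y)<.005)],2)) for y in ys if (tp&(abs(Y-y)<.005)).sum()>10])
if len(pts)>3:
    k=np.polyfit(*pts.T,1);print('head top edge yaw %.4f'%-k[0],np.polyval(k,[-.05,-.215]))
blocks('top16',zt=.065)
p,D=read_camera('scene');cv2.imwrite('pics/scene16.png',p[:,:,::-1])
```

```text
74.475 [ 0.5114 -0.0606  0.1403]
far 18 yaw 0.0067 x at -50,-215: 0.0393 0.0404 res 0.0003
near 18 yaw 0.0062 x at -50,-215: -0.0419 -0.0409 res 0.0001
head face 3502 yaw 0.0016 [0.0494 0.0497]
px [503. 247.] n 120 c [ 613.2 -485. ] s [130.2  14.1] yang 95.2 zmed 0.064 dark 0.96
px [310. 239.] n 450 c [626.6  34.5] s [44.5 87.8] yang 0.7 zmed 0.066 dark 0.1
```

View pics/w16.png

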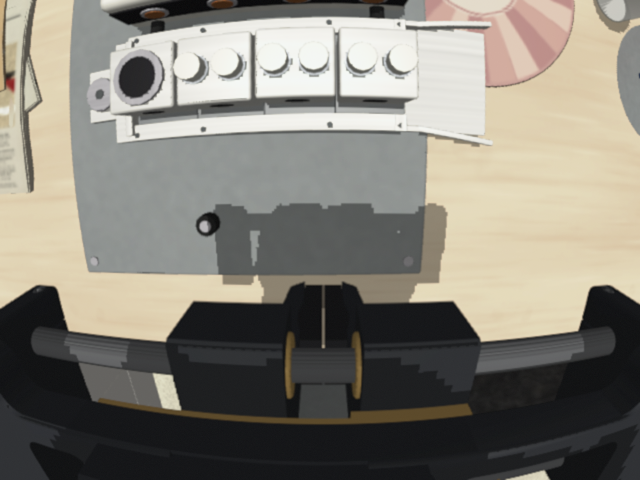

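Run:
```python
from h import *
st={'position':np.array([.5114,-.0606,.1403]),'tcp_rot':np.array([[1,-.004,.002],[-.004,-1,-.001],[.002,.001,-1]])}
I=cv2.imread('pics/w16.png');S=cv2.cvtColor(I,cv2.COLOR_BGR2HSV)[...,1].astype(int)
pts=[]
for c in list(range(100,415,5)):
    col=cv2.blur(S[240:290,c-1:c+2].astype(np.float32),(3,3))[:,1];d=np.diff(col);k=d.argmax()
    if d[k]>8: pts.append((c,240+k+.5))
q=plane('wrist',pts,.009,st);k=np.polyfit(q[:,1],q[:,0],1);e=q[:,0]-np.polyval(k,q[:,1])
ok=abs(e)<.0015;k=np.polyfit(q[ok,1],q[ok,0],1);print('front edge',ok.sum(),len(q),'yaw %.4f'%-k[0],k,np.std((q[:,0]-np.polyval(k,q[:,1]))[ok]))
# near edge of tray by same ray method at z=.0265 : bright->grey going down
pts=[]
g=I.min(2).astype(int)
for c in range(210,400,5):
    d=np.diff(g[100:150,c]);k2=d.argmin()
    pts.append((c,100+k2+.5))
q=plane('wrist',pts,.0265,st);k=np.polyfit(q[:,1],q[:,0],1);e=q[:,0]-np.polyval(k,q[:,1]);ok=abs(e)<.0015
k=np.polyfit(q[ok,1],q[ok,0],1);print('tray near',ok.sum(),len(q),'yaw %.4f'%-k[0],np.polyval(k,[.0635,-.1015]))
a=cv2.resize(I[0:50,90:420],None,fx=2.4,fy=2.4,interpolation=cv2.INTER_CUBIC)
T=cv2.imread('pics/top16.png')[195:320,140:400];b=cv2.resize(T,None,fx=3,fy=3,interpolation=cv2.INTER_CUBIC)
c=np.zeros((a.shape[0]+b.shape[0],800,3),np.uint8);c[:a.shape[0],:a.shape[1]]=a[:,:800];c[a.shape[0]:,:b.shape[1]]=b[:,:800];cv2.imwrite('pics/c16.png',c)
```

```text
front edge 63 63 yaw 0.0032 [-0.0032  0.4738] 0.00025948404230100383
tray near 38 38 yaw 0.0046 [0.5871 0.5878]
```

View pics/c16.png

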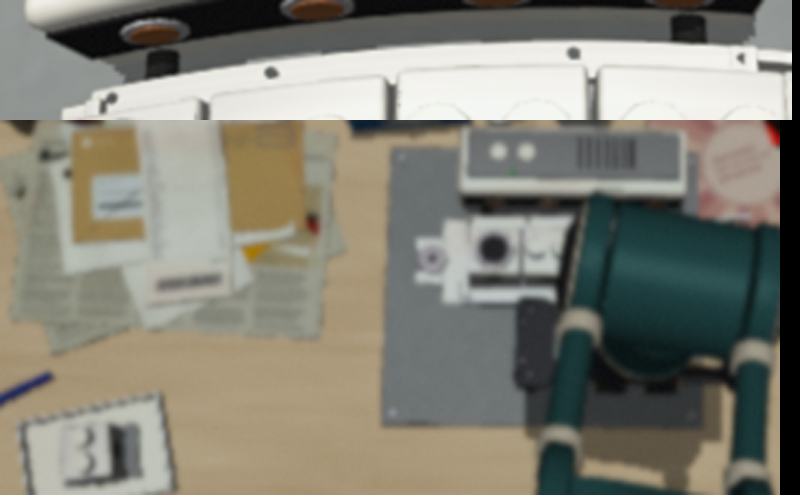

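Run:
```python
from h import *
s=monitor.get_state();p,D=read_camera('wrist');P=cloud('wrist',D,s);r=P-np.array([.6278,.1135,0])
m=(abs(r[...,2]-.065)<.003)&(abs(r[...,0])<.02)
y=np.sort(r[...,1][m]);y=y[(y>-.26)&(y<0)]
h,e=np.histogram(y,np.arange(-.245,-.02,.001));print('low bins',[(round(e[i],3),int(h[i])) for i in range(len(h)) if h[i]<0.25*np.median(h)])
print(s['t'],s['ft_force'])
```

```text
low bins [(np.float64(-0.245), 0), (np.float64(-0.244), 0), (np.float64(-0.243), 0), (np.float64(-0.242), 0), (np.float64(-0.241), 0), (np.float64(-0.24), 0), (np.float64(-0.239), 0), (np.float64(-0.238), 0), (np.float64(-0.237), 0), (np.float64(-0.236), 0), (np.float64(-0.235), 0), (np.float64(-0.234), 0), (np.float64(-0.233), 0), (np.float64(-0.232), 9), (np.float64(-0.183), 9), (np.float64(-0.133), 0), (np.float64(-0.083), 2), (np.float64(-0.066), 10), (np.float64(-0.064), 12), (np.float64(-0.063), 10), (np.float64(-0.062), 10), (np.float64(-0.061), 7), (np.float64(-0.06), 8), (np.float64(-0.059), 4), (np.float64(-0.058), 7), (np.float64(-0.057), 5), (np.float64(-0.056), 9), (np.float64(-0.055), 6), (np.float64(-0.054), 2), (np.float64(-0.053), 7), (np.float64(-0.052), 7), (np.float64(-0.051), 7), (np.float64(-0.05), 8), (np.float64(-0.049), 10), (np.float64(-0.048), 12), (np.float64(-0.034), 7), (np.float64(-0.033), 0), (np.float64(-0.032), 0), (np.float64(-0.031), 0), (np.float64(-0.03), 0), (np.float64(-0.029), 0), (np.float64(-0.028), 0), (np.float64(-0.027), 0), (np.float64(-0.026), 0), (np.float64(-0.025), 0), (np.float64(-0.024), 0), (np.float64(-0.023), 0), (np.float64(-0.022), 0)]
74.625 [ 0.7448  0.3961 -0.2579]
```

Body boundaries fall at y -33, -83, -133, -183 and -232 mm, an exact 50 mm pitch. The row is closed up from the end wall, and the tray is home. Handing in.

```bash
python3 -c "
from bench import robot
print(robot.job_done())"
```

```text
the job is handed in; nothing more can be done
None
```

The reader is reloaded and handed in: finished block in the return tray, reference and all three samples closed up in the lane, and the tray home against both bumpers by my measurements; no verdict came back.

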